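# Lay an amplifier chassis plate in its fixture and pin the hasp

## Robot

A 6-joint arm with a two-finger parallel gripper is mounted at the origin on the work surface. World frame = base frame: x ahead of the robot, y to its left, z up, the work surface at z = 0. Lengths are in m, angles in rad, forces in N, time in s.
With the tool pointing down it reaches from about 0.375 to 0.925 m from the base axis. Payload 5.7 kg.
Tool frame: the origin (TCP) lies between the finger pads; the fingertips stand 14 mm ahead of it and the grasp point (between the pads) lies 5 mm behind it; z points along the fingers, y is the line along which they close (so a half turn about z gives the same grasp; the last joint's range is limited). The gripper opens to 88 mm and grips with 3 to 60 N. Pads are 20 mm wide; open, the fingers measure 115 mm over their backs; the gripper's body (75 mm by 178 mm) begins 61 mm behind the grasp point.
Start: joints at [-1.307, 0.359, 1.51, -0, 1.272, -0.115], TCP at [0.222, -0.557, 0.214] pointing down, gripper open.
Joint ranges: [-2.97, 2.97], [-1.01, 2.36], [0.21, 2.38], [-0.96, 4.11], [0.2, 2.71], [-2.98, 2.98]. Speed limits (rad/s): [2.39, 2.39, 3.14, 3.14, 3.14, 3.14].

## Interface

Orientations are given as a unit quaternion [w, x, y, z].
In Python, from station import * gives the robot as it stands.
- The arm moves only by the tool move_arm, never from a script. Its argument "moves" is a list of rows, each a list of 3 entries, a list of its own where there are three numbers: the shift along the world's x, y, z in mm, then the turn, a rotation vector about the world's x, y, z in rad, then the finger opening in mm, from 0 to 87.8. A call has 1 to 10 rows; each row shifts and turns the commanded pose from where the row before left it; what a row does not reach is not made up. A row lasts 1/12 s, in which the tool goes at most 41.7 mm and 7.16 degrees, less where a joint would pass 70% of its speed; a pose out of reach is approached as far as the arm can. A call is refused whole if a number of a shift passes 41.7 or a number of a turn 0.125, either way. A call with a gripper value outside its range is refused whole. The fingers move at their own pace and stop on an object; "grip_force" is the grip in N (left out, the last holds). Time passes only in rows, so rows that do not move let the fingers close. It gives the time, the measured TCP pose, the force, the opening and the grip force at its end, in the units of the state.
- read_state(): the state, without advancing time (a new reading comes with each control period).
- capture(name): name is "scene" or "top" or "wrist"; returns (picture, depth): 400x640x3 uint8, red, green, blue; 400x640 float32, m along the optical axis (not along the pixel's ray), 0 where there is no reading.
- camera_info(name): a dict with "mtx" (3x3 intrinsics, pixels), "R" (3x3) and "t" (3): a world point X has camera coordinates R X + t; the wrist camera has in their place "tool_from_camera" (4x4, takes a point from camera to tool coordinates, whose origin is the TCP and whose axes are the flange's). Camera axes: x right, y down, z forward; pixel columns grow to the right and rows downward; lengths in m; the calibration is good to about 2 mm. A picture is of the moment at which its call begins: read the wrist's pose just before it. camera_info takes no time and is no camera call.
- hand_in(): hands the job in; it is judged then, once.
The state is a dict: "t": time; "joint_pos": joint angles; "qvel": joint speeds; "effort": joint torques, N m; "position": TCP position; "tcp_rot": TCP orientation; "force": force on the tool from outside, world axes, zero at the start; "torque": the same for the moment, N m; "grip_width": opening from 0.0 (shut) to 1.0 (fully open); "grip_force": force on a finger pad.
Only numpy, scipy, OpenCV 4.12 (cv2) and the standard library are available. Lean on these libraries where they do the work, as an engineer would, in place of code of your own. Each camera call takes 0.05 s, during which the arm holds its last target. There are 200 camera calls.

## Task

Take the amplifier chassis plate off the sloped stand by its handle and lay it in the assembly fixture: rest its plain edge on the bed under the lip first with the plate still clearly tilted, hold it there a moment, then pivot it down flat without letting it drop. Then swing the hasp fully shut over the plate's staple and drop the retaining pin through the staple's eye until its collar sits on the staple. Leave the other things on the bench where they are.

Things in the scene. Friction and masses are not known exactly. Their poses are not given: they have to be found in the camera images.
- plate: Aluminium plate 150 x 150 x 6 mm, about 0.6 kg, leaning on the stand at 28 degrees. Origin: centre of underside; z normal to the upper face, x to its staple edge. At its centre an upright fin handle 12 mm thick (x), 80 mm long (y), top 50 mm above the underside. Black blocks 18 x 36 mm at x = -45, y = +-45, tops 22 to 26 mm above the underside. A staple stands on the middle of the x = +75 edge.
- edge (a point): Middle of the plate's plain edge (plate x = -75 mm, on the underside): the edge that goes under the lip. It is the lower edge on the stand.
- handle (a point): Point in the plate's handle, 36 mm above the underside, plate x = y = 0.
- eye (a point): Centre of the staple's eye at the tongue's top (plate x = 113, y = 0, z = 42 mm); moves with the plate. Staple: steel upright 6 mm thick, 30 mm wide, 44 mm high at plate x = 69 to 75, with a tongue 26 mm wide, 8 mm thick, from x = 75 to 127 mm, pierced by a square eye 13 x 13 mm. With the plate home the tongue's top is 46 mm above the bench.
- fixture: Fixed steel fixture; bed 210 x 190 mm, top 4 mm above the bench. Origin: bench level, under the plate's home centre; x points away from the lip rail (the robot's side) to the hasp; the plate's axes go along these. Lip rail: wall face x = -79 mm, lip out to x = -65, underside 19 and top 23 mm above the bench, y +-65. Side guides 16 mm high, inner faces y = +-79, x -45 to 15. Hinge post 78 mm high, 6 mm radius.
- hasp (a joint): Hasp angle, rad. 0 = shut at its stop, lying from the hinge along fixture -y in the plane x = 93 mm; grows as the free end swings to fixture +x (outward), limit 2.0; slight friction, stays where left. Upright steel plate 4 mm thick, 108 mm long, 22 to 68 mm above the bench; slot 53 to 98 mm from the hinge, 29 to 54 mm above the bench. Shut, the eye stands 20 mm outside it.
- hasp_hinge (a point): Axis of the hasp's upright hinge at bench level (fixture x = 93, y = 72 mm).
- hasp_bar (a point): Middle of the bar above the hasp's slot (14 mm tall), 72 mm from the hinge axis and 61 mm above the bench. Push it from the outer side to shut the hasp.
- pin: Steel retaining pin, 50 g, standing in a block at the start. Origin: centre of its collar's underside; z up its axis. Shank 8 mm thick, reaching 30 mm below the origin, tapered over its last 8 mm; collar 20 mm across, 4 mm thick; above it a round grip 14 mm across, 4 to 36 mm above the origin.
- pin_block: Grey block 40 x 40 x 34 mm, fixed, that holds the pin upright in a 10 mm hole. Origin: centre of its underside.
- stand: Fixed plywood stand about 170 x 150 mm, its face sloped 28 degrees, low side towards the robot, with a ledge at the low side standing 10 mm above the face. Origin: bench level under its centre. The slope's upper end is about 95 mm above the bench.
- driver_a: bystander: screwdriver 190 mm, lying; origin at its middle underneath
- driver_b: bystander: screwdriver 170 mm, lying
- capacitor: bystander: black capacitor can, 32 mm across, 45 mm high, upright
- magnet: bystander: ring magnet 70 mm across, 16 mm high
- woofer: bystander: black woofer 116 mm across, 59 mm high
- tweeter: bystander: tweeter 74 mm across, 34 mm high
- spanner: bystander: open spanner 150 mm, lying

How it is judged:
On the way, in this order (a step that is already met when the one before it is completed fails the run):
1. the plate's plain edge rests on the bed under the lip while the plate is still tilted at least 10 degrees (angle between plate's own z axis and vertical between 0.175 and 0.9 rad and z of edge in the frame of fixture below 0.009 m and x of edge in the frame of fixture between -0.083 and -0.066 m and y of edge in the frame of fixture between -0.012 and 0.012 m and contact force between plate and fixture above 0.3 N), for 0.15 s.
2. the plate lies flat on the bed with its edge under the lip (angle between plate's own z axis and vertical below 0.05 rad and z of edge in the frame of fixture below 0.0075 m and x of edge in the frame of fixture between -0.083 and -0.069 m and z of eye in the frame of fixture below 0.051 m and angle between the x axis of plate and the x axis of fixture, either way round below 0.08 rad and horizontal distance between plate and fixture below 0.012 m), for 0.2 s.
3. the hasp is shut over the staple of the lying plate (all of step 2 and value of joint hasp below 0.1 rad), for 0.2 s.
At the end, for the whole second after the job is handed in: Plate flat on the bed (within 3 degrees), plain edge at least 4 mm under the lip, squared within 4.5 degrees, within 12 mm of home; hasp shut within 0.1 rad; pin upright (11 degrees) through the eye, its collar on the staple within 4 mm; all at rest (all of step 3 and horizontal distance between pin and eye below 0.005 m and z of pin in the frame of eye between -0.003 and 0.004 m and angle between pin's own z axis and vertical below 0.2 rad and linear speed of each of pin, plate below 0.03 m/s); the robot touches nothing.
It fails at once if the plate is let drop onto the fixture (turning faster than 3 rad/s beside the bed) (horizontal distance between plate and fixture below 0.06 m and height (world z) of edge below 0.04 m and angular speed of plate above 3 rad/s).
It fails at once if a bystander is moved by more than 30 mm (distance of any of driver_a, driver_b, capacitor, magnet, woofer, tweeter, spanner from where it was at the start of the episode above 0.03 m).
It also fails if it takes over 72 s, if anything falls off the work surface, if the arm or the gripper's body presses on something with over 40 N, if the wrist force passes 120 N, or if a joint passes its speed limit or range.

## Working session

There is one attempt and no reset: what is moved stays moved. The work goes in short steps, Python scripts to look and compute and a tool call to move; the robot and the scene stay as the last step left them, time stands still between calls to the robot, and variables do not carry over. Pictures are saved under pics/ and viewed, at most 10 in all, crops included, and the job is handed in when it is done.

Besides the shell and the picture viewer there is one more tool, called after ">>>" as name(argument=value, ...), one argument or row to a line, values as JSON. move_arm: Moves the arm, as the interface text tells. Its arguments: {"type":"object","properties":{"moves":{"type":"array","items":{"type":"array"}},"grip_force":{"type":"number"}},"required":["moves"]}

```bash
mkdir -p pics; cat > h.py <<'E'
from station import *
import numpy as np, cv2
def cast(name,uv,z):
    c=camera_info(name);K=np.array(c["mtx"]);R=np.array(c["R"]);t=np.array(c["t"])
    o=-R.T@t;d=R.T@np.linalg.inv(K)@np.array([uv[0],uv[1],1.]);return o+d*(z-o[2])/d[2]
def cloud(name,depth):
    c=camera_info(name);K=np.array(c["mtx"])
    v,u=np.indices(depth.shape);P=np.stack([(u-K[0,2])/K[0,0]*depth,(v-K[1,2])/K[1,1]*depth,depth],-1)
    if name=="wrist":
        from scipy.spatial.transform import Rotation as Ro
        s=S0
        T=np.array(c["tool_from_camera"]);P=P@T[:3,:3].T+T[:3,3]
        q=s["tcp_rot"];return P@Ro.from_quat([q[1],q[2],q[3],q[0]]).as_matrix().T+np.array(s["position"])
    return (P-np.array(c["t"]))@np.array(c["R"])
S0=None
E
python3 - <<'E'
from h import *
for n in("scene","top"):
    im,d=capture(n);cv2.imwrite(f"pics/{n}0.png",im[...,::-1]);np.savez(f"{n}0.npz",im=im,d=d)
    c=camera_info(n);print(n,np.round(c["mtx"],1).tolist(),np.round(-np.array(c["R"]).T@np.array(c["t"]),3),(d>0).mean())
print(camera_info("wrist"));print(read_state())
E
```

```text
scene [[361.7, 0.0, 322.6], [0.0, 361.7, 197.2], [0.0, 0.0, 1.0]] [ 0.944 -0.371  0.904] 0.99612109375
top [[373.8, 0.0, 325.4], [0.0, 373.8, 203.4], [0.0, 0.0, 1.0]] [ 0.466 -0.004  1.297] 0.99591796875
{'mtx': array([[288.61682473,   0.        , 319.61160003],
       [  0.        , 288.61682473, 198.47206006],
       [  0.        ,   0.        ,   1.        ]]), 'tool_from_camera': array([[-2.20855224e-04, -9.53643886e-01, -3.00937353e-01,
         8.25605171e-02],
       [ 9.99999959e-01, -2.65942629e-04,  1.08857699e-04,
         1.25602114e-03],
       [-1.83843549e-04, -3.00937316e-01,  9.53643905e-01,
        -1.72039961e-01],
       [ 0.00000000e+00,  0.00000000e+00,  0.00000000e+00,
         1.00000000e+00]])}
{'t': 0.1, 'joint_pos': array([-1.30709709e+00,  3.59441494e-01,  1.51127699e+00, -4.65137782e-05,
        1.27251443e+00, -1.15097729e-01]), 'qvel': array([-0.00094954, -0.00099202, -0.00256646, -0.0009964 , -0.00094279,
       -0.00075989]), 'effort': array([ 9.61738479e-04, -5.16355634e+01, -2.71406883e+01,  6.77621760e-02,
        2.76722736e-02, -2.94051119e-05]), 'position': array([ 0.22169737, -0.55687364,  0.21300656]), 'tcp_rot': array([-8.16221369e-04,  9.82116038e-01,  1.88274837e-01, -8.30435161e-05]), 'force': array([0.2956796 , 0.55775557, 0.07731019]), 'torque': array([ 0.04683086, -0.04753869, -0.05169145]), 'grip_force': 0.0, 'grip_width': 1.0032951757897017}
```

View pics/top0.png

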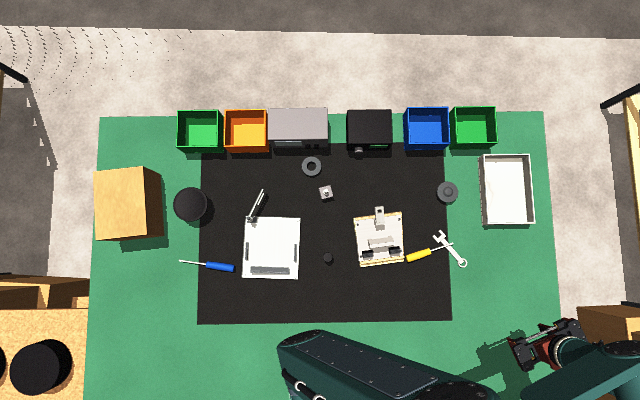

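View pics/scene0.png

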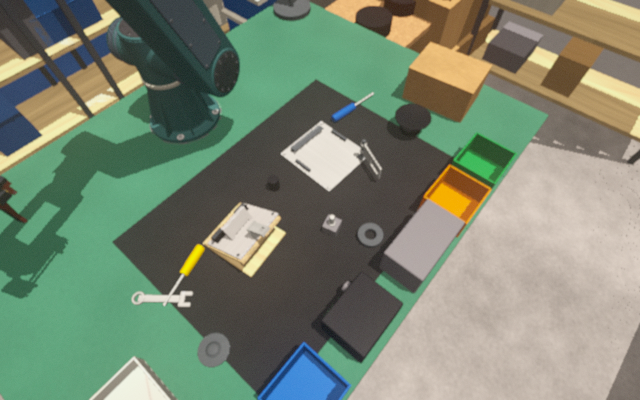

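The top view shows the fixture at about (271,248) with the hasp open at (256,205). The plate on its stand is at (380,238), and the pin block is at (326,192). The capacitor (328,257) lies between the plate and the fixture. The scene view agrees with this.

```bash
python3 - <<'E'
from h import *
f=np.load("top0.npz");im,d=f["im"],f["d"];P=cloud("top",d)
hsv=cv2.cvtColor(im,cv2.COLOR_RGB2HSV)
white=((hsv[...,2]>185)&(hsv[...,1]<40)).astype(np.uint8)
def region(x0,x1,y0,y1,z0,z1):
    m=(P[...,0]>x0)&(P[...,0]<x1)&(P[...,1]>y0)&(P[...,1]<y1)&(P[...,2]>z0)&(P[...,2]<z1);return m
# fixture bed
m=np.zeros_like(white);m[205:290,235:305]=white[205:290,235:305];m=cv2.morphologyEx(m,cv2.MORPH_OPEN,np.ones((9,9)))
c=max(cv2.findContours(m,0,2)[0],key=cv2.contourArea);r=cv2.minAreaRect(c);b=cv2.boxPoints(r);print("bed",r)
for p in b:print(p,np.round(cast("top",p,.004),4))
for p,z in(((256,205),.06),((249,219),.078),((262,191),.06),((326,192),.05),((328,257),.045),((380,240),.09),((378,212),.1)):
    print(p,np.round(cast("top",p,z),3),np.round(P[int(p[1]),int(p[0])],3))
# plate plane: high points on plate area
sub=P[205:270,350:410][white[205:270,350:410]>0];print(len(sub))
for n_ in range(3):
    c0=sub.mean(0);n=np.linalg.svd(sub-c0)[2][2];n*=np.sign(n[2]);res=(sub-c0)@n
    sub=sub[abs(res)<.012/(n_+1)] 
print("plane",len(sub),c0,n,np.degrees(np.arccos(n[2])),np.degrees(np.arctan2(n[1],n[0])))
big=cv2.resize(im[180:290,230:420],None,fx=4,fy=4,interpolation=cv2.INTER_CUBIC);cv2.imwrite("pics/topc.png",big[...,::-1])
E
```

```text
bed ((272.0, 242.0), (50.0, 54.0), 90.0)
[245. 217.] [0.5786 0.2697 0.004 ]
[299. 217.] [0.576  0.0825 0.004 ]
[299. 267.] [0.4048 0.0834 0.004 ]
[245. 267.] [0.4074 0.2676 0.004 ]
(256, 205) [0.613 0.222 0.06 ] [0.614 0.222 0.058]
(249, 219) [0.565 0.241 0.078] [0.566 0.242 0.073]
(262, 191) [0.66  0.202 0.06 ] [0.659 0.201 0.067]
(326, 192) [ 0.655 -0.012  0.05 ] [ 0.653 -0.012  0.068]
(328, 257) [ 0.438 -0.016  0.045] [ 0.438 -0.016  0.045]
(380, 240) [ 0.491 -0.183  0.09 ] [ 0.491 -0.184  0.085]
(378, 212) [ 0.58  -0.178  0.1  ] [ 0.59  -0.192  0.004]
1566
plane 270 [ 0.5095185  -0.18911962  0.0677545 ] [-0.59086119 -0.17754099  0.78699571] 38.09436441457298 -163.27561509198722
```

View pics/topc.png

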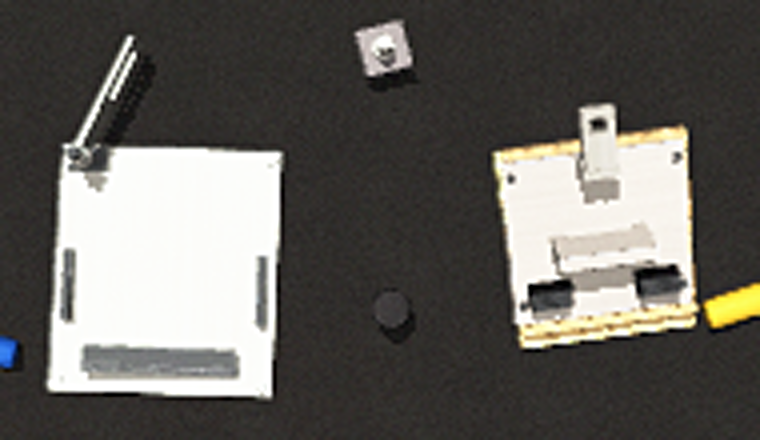

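>>> move_arm(
  moves=[
    [[10,20,4],[0,0,0.1],88],
    [[20,38,4],[0,0,0.125],88],
    [[23,38,4],[0,0,0.125],88],
    [[23,38,4],[0,0,0.125],88],
    [[23,38,4],[0,0,0.125],88],
    [[23,38,4],[0,0,0.125],88],
    [[23,38,4],[0,0,0.125],88],
    [[23,38,4],[0,0,0.125],88],
    [[23,38,4],[0,0,0.125],88],
    [[23,38,4],[0,0,0.125],88],
  ],
)

```text
t: 0.93
position: [0.4234, -0.2146, 0.2515]
tcp_rot: [-0.0, 0.693, 0.721, -0.0]
force: [0.5, -0.4, 0.4]
grip_width: 0.998
grip_force: 0.0
```

```bash
cat >> h.py <<'E'
def wlook(n):
    global S0
    S0=read_state();im,d=capture("wrist");cv2.imwrite(f"pics/{n}.png",im[...,::-1]);P=cloud("wrist",d);np.savez(f"{n}.npz",im=im,P=P);return im,P
E
python3 - <<'E'
from h import *
im,P=wlook("w1")
E
```

```text
(no output)
```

View pics/w1.png

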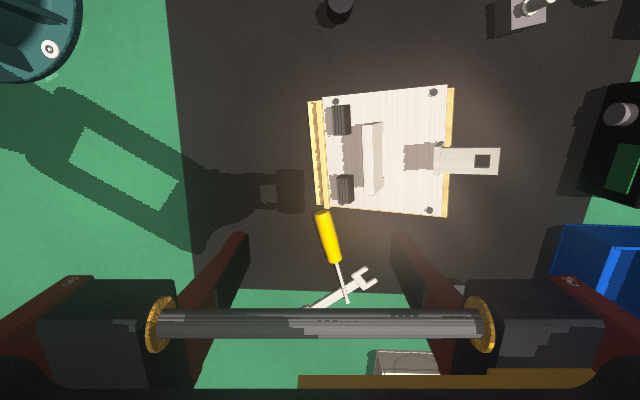

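The wrist view shows the plate at columns 320–447, rows 85–217. The handle top is at about (372,158) and the staple's eye at about (483,160).

```bash
python3 - <<'E'
from h import *
f=np.load("w1.npz");P=f["P"];im=f["im"]
A=np.concatenate([P[95:140,390:425].reshape(-1,3),P[180:205,385:425].reshape(-1,3),P[92:100,355:420].reshape(-1,3)])
for k in range(3):
    c=A.mean(0);n=np.linalg.svd(A-c)[2][2];n*=np.sign(n[2]);r=(A-c)@n;print(len(A),r.std());A=A[abs(r)<max(2*r.std(),.001)]
print("n",n,np.degrees(np.arccos(n[2])),"yaw",np.degrees(np.arctan2(-n[1],-n[0])))
Q=P[80:222,310:505];h=(Q-c)@n
top=Q[(h>.040)&(h<.048)];x0=top.mean(0)
ton=(h>.030)&(h<.040)
T=Q[ton]; print(len(top),len(T),x0,T.mean(0))
# handle: points with h>.038, near plate centre
e=np.array([1,0,0])-n*n[0];e/=np.linalg.norm(e);g=np.cross(n,e)
a=np.stack([(top-c)@e,(top-c)@g],1).astype(np.float32);
print("handle spread",a.min(0),a.max(0))
sel=(a[:,0]<.04);rr=cv2.minAreaRect(a[sel]);print(rr)
B=np.stack([(T-c)@e,(T-c)@g],1).astype(np.float32);B=B[B[:,0]>.05];print(cv2.minAreaRect(B))
ctr=np.array(rr[0]);H=c+e*ctr[0]+g*ctr[1];print("handle base on top face",H,"handle pt",H+n*.030,"top h",np.median(h[(h>.04)&(h<.05)]))
tc=np.array(cv2.minAreaRect(B)[0])-ctr;X=e*tc[0]+g*tc[1];X/=np.linalg.norm(X);print("plate x",X,"yaw",np.degrees(np.arctan2(X[1],X[0])),tc)
# plate edge points on top face
m=((abs(h)<.003)&(im[80:222,310:505].min(-1)>150)).astype(np.uint8)
E=np.stack([(Q[m>0]-c)@e,(Q[m>0]-c)@g],1).astype(np.float32);r2=cv2.minAreaRect(E);print(r2,"centre",c+e*r2[0][0]+g*r2[0][1])
E
```

```text
3095 0.015227644277853556
2999 0.002837557756750349
2988 0.0007657198975373496
n [-0.46686688 -0.05575906  0.88256798] 28.04629378446835 yaw 6.810715530001125
764 1817 [ 0.47646988 -0.1868514   0.10067605] [ 0.55605698 -0.17815391  0.13447882]
handle spread [-0.03879684 -0.06000237] [-0.01737955  0.01934122]
((-0.028427813202142715, -0.020198024809360504), (0.01287611573934555, 0.07920868694782257), 7.86616325378418)
((0.07294405251741409, -0.006662262603640556), (0.04890180006623268, 0.026331515982747078), 8.042550086975098)
handle base on top face [ 0.49654692 -0.18598741  0.06174294] handle pt [ 0.48254091 -0.18766018  0.08821998] top h 0.043891880391369625
plate x [0.87654808 0.10290967 0.47018408] yaw 6.69606313476518 [0.10137187 0.01353576]
((-0.03235527127981186, -0.021075069904327393), (0.15794116258621216, 0.1499015986919403), 7.748568058013916) centre [ 0.49307376 -0.1867471   0.05985769]
```

```bash
cat >> h.py <<'E'
from scipy.spatial.transform import Rotation as Ro
def delta(p,R):
    s=read_state();q=s["tcp_rot"];C=Ro.from_quat([q[1],q[2],q[3],q[0]])
    print("at",np.round(s["position"]*1000,1),"shift mm",np.round((np.array(p)-s["position"])*1000,1),"rot",np.round((Ro.from_matrix(R)*C.inv()).as_rotvec(),4),"t",round(s["t"],2),"F",np.round(s["force"],1),"w",round(s["grip_width"],3),"j",np.round(s["joint_pos"],2))
def frame(yaw,tilt):
    "tool rot: tool y = plate x, tool z = -plate z, plate tilted by tilt (x end up)"
    c,s=np.cos(tilt),np.sin(tilt);X=np.array([c*np.cos(yaw),c*np.sin(yaw),s]);Z=np.array([-s*np.cos(yaw),-s*np.sin(yaw),c])
    return np.stack([np.cross(X,-Z),X,-Z],1)
E
python3 - <<'E'
from h import *
R=frame(np.radians(6.75),np.radians(28));g=np.array([.4848,-.1874,.0838])
delta(g-R[:,2]*.08,R);print(R[:,2]*80)
E
```

```text
at [ 427.  -208.3  252.2] shift mm [ 20.5  16.5 -97.8] rot [ 0.0364 -0.4841  0.0653] t 0.98 F [2.6 4.1 0.3] w 1.003 j [-0.6   0.14  1.72  0.01  1.29 -0.66]
[ 37.29739204   4.41443725 -70.63580743]
```

>>> move_arm(
  moves=[
    [[0,0,0],[0.0,0,0],60],
    [[2,1,-10],[0.006,-0.081,0.011],60],
    [[2,1,-18],[0.006,-0.081,0.011],60],
    [[2,1,-18],[0.006,-0.081,0.011],60],
    [[2,1,-18],[0.006,-0.081,0.011],60],
    [[2,0,-18],[0.006,-0.081,0.011],60],
    [[2,0,-16],[0.006,-0.081,0.011],60],
    [[0,0,0],[0,0,0],60],
    [[0,0,0],[0,0,0],60],
    [[0,0,0],[0,0,0],60],
  ],
)

```text
t: 1.82
position: [0.4353, -0.213, 0.1593]
tcp_rot: [0.15, 0.655, 0.721, 0.171]
force: [-0.4, 0.3, 0.4]
grip_width: 0.685
grip_force: 0.0
```

```bash
python3 - <<'E'
from h import *
im,P=wlook("w2")
R=frame(np.radians(6.75),np.radians(28));g=np.array([.4848,-.1874,.0838])
delta(g-R[:,2]*.08,R);print(R[:,2]*80)
# check: transform cloud to plate frame estimate
X,Z=R[:,1],-R[:,2];Y=np.cross(Z,X);O=np.array([.4825,-.1877,.0882])-Z*.036
Q=(P-O)@np.stack([X,Y,Z],1)
m=(abs(Q[...,0])<.08)&(abs(Q[...,1])<.08)&(abs(Q[...,2])<.08)
f=m&(abs(Q[...,2]-.006)<.004);A=P[f];c=A.mean(0);n=np.linalg.svd(A-c)[2][2];n*=np.sign(n[2]);print("n",n,Z,"h",np.median(Q[f][:,2]))
t=m&(Q[...,2]>.045)&(abs(Q[...,0])<.03);print(t.sum(),cv2.minAreaRect(Q[t][:,:2].astype(np.float32)),np.median(Q[t][:,2]))
E
```

```text
at [ 435.9 -213.   159.8] shift mm [11.6 21.2 -5.3] rot [-0.0032 -0.0281  0.018 ] t 1.87 F [-0.3 -0.1 -0.8] w 0.685 j [-0.92  0.13  2.13  0.61  0.73 -1.45]
[ 37.29739204   4.41443725 -70.63580743]
n [-0.46432725 -0.0554148   0.88392839] [-0.4662174  -0.05518047  0.88294759] h 0.0060830694702767845
1239 ((-0.00012391293421387672, -0.00016783177852630615), (0.012014917097985744, 0.08005186170339584), 0.1562347710132599) 0.049975629422994806
```

>>> move_arm(
  moves=[
    [[4,7,-2],[0,-0.014,0.009],60],
    [[4,7,-2],[0,-0.014,0.009],60],
    [[4,7,-2],[0,0,0],60],
    [[9,1,-18],[0,0,0],60],
    [[9,1,-17],[0,0,0],60],
    [[0,0,0],[0,0,0],60],
    [[0,0,0],[0,0,0],60],
    [[0,0,0],[0,0,0],60],
  ],
)

```text
t: 2.53
position: [0.4657, -0.1883, 0.1185]
tcp_rot: [0.159, 0.644, 0.726, 0.183]
force: [0.4, -0.7, -0.3]
grip_width: 0.682
grip_force: 0.0
```

```bash
python3 - <<'E'
from h import *
R=frame(np.radians(6.75),np.radians(28));g=np.array([.4848,-.1874,.0838])
delta(g,R)
E
```

```text
at [ 465.7 -188.3  118.5] shift mm [ 19.1   0.9 -34.7] rot [-0.0043  0.0003 -0.0026] t 2.53 F [ 0.4 -0.7 -0.3] w 0.682 j [-0.84  0.23  2.18  0.78  0.58 -1.59]
```

>>> move_arm(
  moves=[
    [[6,0,-12],[0,0,0],60],
    [[6,0,-12],[0,0,0],60],
    [[7,1,-11],[0,0,0],60],
    [[0,0,0],[0,0,0],60],
    [[0,0,0],[0,0,0],10],
    [[0,0,0],[0,0,0],0],
    [[0,0,0],[0,0,0],0],
    [[0,0,0],[0,0,0],0],
    [[0,0,0],[0,0,0],0],
    [[0,0,0],[0,0,0],0],
  ],
  grip_force=50,
)

```text
t: 3.37
position: [0.4842, -0.1876, 0.0831]
tcp_rot: [0.159, 0.644, 0.725, 0.183]
force: [0.9, 0.2, -0.4]
grip_width: 0.265
grip_force: 0.0
```

```bash
python3 - <<'E'
from h import *
R=frame(np.radians(6.75),np.radians(28));g=np.array([.4848,-.1874,.0838])
delta(g,R)
E
```

```text
at [ 484.2 -187.6   83.1] shift mm [0.6 0.2 0.7] rot [-0.0042  0.0005 -0.0014] t 3.37 F [ 0.9  0.2 -0.4] w 0.265 j [-0.8   0.33  2.18  0.92  0.49 -1.71]
```

>>> move_arm(
  moves=[
    [[0,0,0],[0,0,0],0],
    [[0,0,0],[0,0,0],0],
    [[0,0,0],[0,0,0],0],
    [[0,0,0],[0,0,0],0],
    [[0,0,3],[0,0,0],0],
    [[0,0,10],[0,0,0],0],
    [[0,0,15],[0,0,0],0],
    [[0,0,15],[0,0,0],0],
    [[0,0,0],[0,0,0],0],
  ],
)

```text
t: 4.12
position: [0.4838, -0.1875, 0.1267]
tcp_rot: [0.159, 0.644, 0.726, 0.182]
force: [0.7, 0.2, -7.1]
grip_width: 0.133
grip_force: 50.0
```

```bash
python3 - <<'E'
from h import *
R=frame(np.radians(6.75),np.radians(28));g=np.array([.4848,-.1874,.0838])
delta(g,R)
f=np.load("top0.npz")
# fixture corners from crop clicks, plus hasp
C=[cast("top",(230+u/4,180+v/4),.004) for u,v in((65,143),(285,152),(272,397),(47,392))];C=np.array(C)[:,:2];print(np.round(C,4))
print("ctr",C.mean(0), [np.degrees(np.arctan2(*(v[::-1]))) for v in (C[0]-C[3],C[1]-C[2])],[np.degrees(np.arctan2(-v[0],v[1])) for v in (C[0]-C[1],C[3]-C[2])])
print(np.linalg.norm(C[0]-C[3]),np.linalg.norm(C[0]-C[1]))
E
```

```text
at [ 483.8 -187.5  126.7] shift mm [  1.    0.1 -42.9] rot [-0.0031 -0.0002 -0.0022] t 4.12 F [ 0.7  0.2 -7.1] w 0.133 j [-0.8   0.23  2.14  0.74  0.59 -1.51]
[[0.5829 0.2654]
 [0.5724 0.0747]
 [0.3637 0.0871]
 [0.3707 0.2783]]
ctr [0.47241999 0.17635138] [np.float64(-3.475808278346695), np.float64(-3.3933085965592196)] [np.float64(-3.1410389559113376), np.float64(-2.0720957300717635)]
0.2125988409538833 0.1909546497766513
```

>>> move_arm(
  moves=[
    [[0,0,20],[0,0,0],0],
    [[0,0,30],[0,0,0],0],
    [[0,8,30],[0,0.07,-0.025],0],
    [[-5,20,30],[0,0.07,-0.025],0],
    [[-5,30,30],[0,0.07,-0.025],0],
    [[-5,35,30],[0,0.07,-0.025],0],
    [[-5,35,30],[0,0.07,-0.025],0],
    [[-5,35,30],[0,0.07,-0.025],0],
    [[-5,25,30],[0,0.07,-0.025],0],
    [[-4,10,13],[0,0,0],0],
  ],
)

```text
t: 4.95
position: [0.4579, -0.0079, 0.3676]
tcp_rot: [0.008, 0.72, 0.694, 0.031]
force: [2.4, -0.7, -6.4]
grip_width: 0.125
grip_force: 50.0
```

>>> move_arm(
  moves=[
    [[0,0,0],[0,0,0],0],
    [[0,0,0],[0,0,0],0],
    [[0,0,0],[0,0,0],0],
    [[0,0,0],[0,0,0],0],
  ],
)

```text
t: 5.28
position: [0.4549, -0.0121, 0.3632]
tcp_rot: [0.007, 0.721, 0.692, 0.03]
force: [0.2, -0.4, -7.0]
grip_width: 0.132
grip_force: 50.0
```

```bash
python3 - <<'E'
from h import *
im,P=wlook("w3")
R=frame(np.radians(-3.3),0)
delta([.45,.01,.4],R)
E
```

```text
at [455.1 -12.2 363.5] shift mm [-5.1 22.2 36.5] rot [-0.0304  0.0535 -0.0162] t 5.33 F [ 0.3 -0.1 -7.6] w 0.133 j [-0.21 -0.    1.6   0.04  1.5  -0.18]
```

View pics/w3.png

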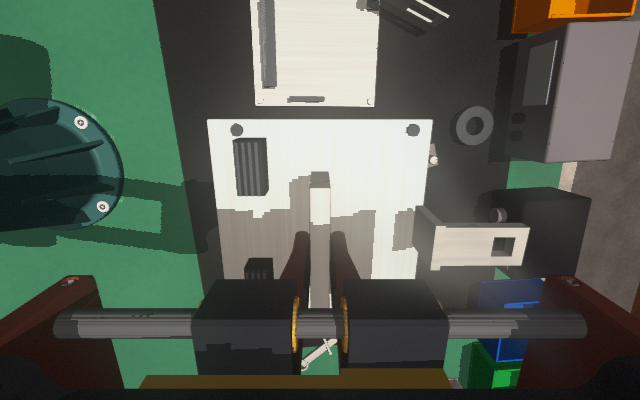

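The view shows the fixture at the top: lip rail around (267,45), right guide (305,98), hinge post (368,5), hasp (420,10). The held plate is below row 118.

```bash
python3 - <<'E'
from h import *
f=np.load("w3.npz");P=f["P"];im=f["im"]
Q=P[:116,235:480].reshape(-1,3)
g=Q[(Q[:,2]<-0.0+.002)&(Q[:,2]>-.02)];print("bench z",np.median(g[:,2]))
box=(Q[:,0]>.33)&(Q[:,0]<.62)&(Q[:,1]>.05)&(Q[:,1]<.30)
def rep(n,m,q=1):
    A=Q[box&m];
    if len(A)<5:print(n,len(A));return
    r=cv2.minAreaRect(A[:,:2].astype(np.float32));print(n,len(A),np.round(r[0],4),np.round(r[1],4),round(r[2],2),"zmed",np.median(A[:,2]).round(4),"y",A[:,1].min().round(3),A[:,1].max().round(3))
    return A
bed=rep("bed",abs(Q[:,2]-.004)<.0025)
lip=rep("lip",(abs(Q[:,2]-.023)<.003)&(Q[:,0]<.45))
gu=rep("guide",(abs(Q[:,2]-.016)<.003)&(Q[:,0]>.42))
hp=rep("post",(Q[:,2]>.072)&(Q[:,2]<.085))
ha=rep("hasp",(Q[:,2]>.05)&(Q[:,2]<.071)&(Q[:,0]>.5))
b=(P[:116,235:480,2]);np.set_printoptions(linewidth=200)
if lip is not None:
    # rail inner line: per-y max x
    l=cv2.fitLine(lip[:,:2].astype(np.float32),cv2.DIST_HUBER,0,.01,.01).ravel();print("lip dir",np.degrees(np.arctan2(-l[0],l[1])),l)
# bed right edge: per column lowest bed row
m=(abs(P[:116,:,2]-.004)<.003)
E=[P[np.where(m[:,u])[0].max(),u] for u in range(262,372) if m[:,u].any()];E=np.array(E)[:,:2]
l=cv2.fitLine(E.astype(np.float32),cv2.DIST_HUBER,0,.01,.01).ravel();print("bed edge yaw",np.degrees(np.arctan(l[1]/l[0])),l)
E
```

```text
bench z 0.0012807543863485593
bed 14205 [0.4782 0.1578] [0.1803 0.2899] 87.62 zmed 0.0047 y 0.062 0.25
lip 1182 [0.3979 0.1791] [0.1246 0.0222] 87.21 zmed 0.024 y 0.117 0.241
guide 177 [0.5126 0.1529] [0.2072 0.0463] 44.2 zmed 0.0169 y 0.092 0.24
post 0
hasp 49 [0.6121 0.2229] [0.002  0.0178] 66.49 zmed 0.0576 y 0.219 0.226
lip dir -2.9378257 [0.05125227 0.9986857  0.3980836  0.18083729]
bed edge yaw -2.382502 [ 0.99913555 -0.04157052  0.47840402  0.06759432]
```

```bash
python3 - <<'E'
from h import *
f=np.load("w3.npz");P=f["P"];im=f["im"]
def line(A):
    l=cv2.fitLine(np.array(A)[:,:2].astype(np.float32),cv2.DIST_HUBER,0,.01,.01).ravel();return l
Z=P[...,2]
lip=(abs(Z-.024)<.003)&(P[...,0]<.43)&(P[...,0]>.36);lip[116:]=0
In=[P[v,np.where(lip[v])[0].max()] for v in range(3,82) if lip[v].sum()>4];Out=[P[v,np.where(lip[v])[0].min()] for v in range(3,82) if lip[v].sum()>4]
for n,A in(("in",In),("out",Out)):
    l=line(A);print(n,"yaw",np.degrees(np.arctan2(-l[0],l[1])),l[2:],len(A))
End=[P[np.where(lip[:,u])[0].max(),u] for u in range(640) if lip[:,u].sum()>30];print("lip end",np.array(End).mean(0),len(End))
gu=(abs(Z-.017)<.002)&(P[...,0]>.42)&(P[...,0]<.55)&(P[...,1]<.12)&(P[...,1]>.08);gu[116:]=0
v,u=np.where(gu);print("guide px",v.min(),v.max(),u.min(),u.max());A=P[gu];print(cv2.minAreaRect(A[:,:2].astype(np.float32)),"y rng",np.percentile(A[:,1],[2,98]),"x",np.percentile(A[:,0],[1,99]))
GI=[P[np.where(gu[:,k])[0].min(),k] for k in range(u.min()+1,u.max())];l=line(GI);print("guide inner yaw",np.degrees(np.arctan(l[1]/l[0])),l[2:])
print(im[:3].shape)
cv2.imwrite("pics/w3c.png",cv2.resize(im[0:118,235:460],None,fx=3.5,fy=3.5,interpolation=cv2.INTER_NEAREST)[...,::-1])
for p in((368,4),(372,6),(365,8)):print(p,P[p[1],p[0]])
E
```

```text
in yaw -2.6139038 [0.40831354 0.17888029] 79
out yaw -2.7484245 [0.38784498 0.18227656] 79
lip end [0.39298354 0.12306325 0.02351476] 15
guide px 96 100 289 323
((0.4543435275554657, 0.09637871384620667), (0.006647940259426832, 0.0580461248755455), 87.76212310791016) y rng [0.09218759 0.10041639] x [0.4253249  0.48329945]
guide inner yaw -2.1118836 [0.45838508 0.09943455]
(3, 640, 3)
(368, 4) [0.56178566 0.23584995 0.01063661]
(372, 6) [0.56815528 0.2326547  0.01130648]
(365, 8) [0.55806124 0.23208397 0.00506411]
```

View pics/w3c.png

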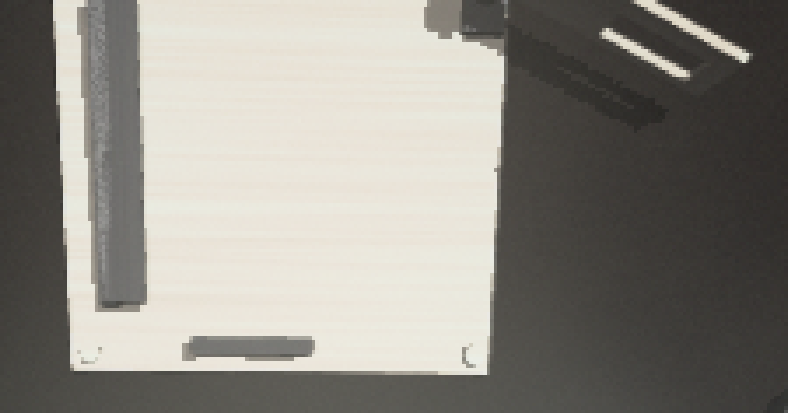

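```bash
python3 - <<'E'
from h import *
f=np.load("w3.npz");P=f["P"];im=f["im"]
s=read_state();q=s["tcp_rot"];C=Ro.from_quat([q[1],q[2],q[3],q[0]]).as_matrix();T=(P-s["position"])@C  # tool frame
A=np.concatenate([T[125:135,260:400].reshape(-1,3),T[140:200,380:420].reshape(-1,3),T[140:260,215:228].reshape(-1,3)])
for k in range(3):
    c=A.mean(0);n=np.linalg.svd(A-c)[2][2];n*=-np.sign(n[2]);r=(A-c)@n;A=A[abs(r)<max(2*r.std(),.0008)]
print("plate n in tool",n,"top face z",c[2],len(A))
h=(T-c)@n
m=(abs(h)<.003);m[:112]=0;m[290:]=0;m[:,:190]=0;m[:,440:]=0
L=np.array([T[v,np.where(m[v])[0].min()] for v in range(124,250)]);N=np.array([T[np.where(m[:,u])[0].min(),u] for u in range(215,425)]);Rr=np.array([T[v,np.where(m[v])[0].max()] for v in range(125,160)])
for nm,B in(("plain",L),("near",N),("staple",Rr)):
    l=cv2.fitLine(B[:,:2].astype(np.float32),cv2.DIST_HUBER,0,.01,.01).ravel();print(nm,l,"angle",np.degrees(np.arctan2(l[1],l[0])))
bed=(im.min(-1)>190);bed[112:]=0;bed[:,:235]=0;bed[:,400:]=0
E=np.array([P[np.where(bed[:,u])[0].max(),u] for u in range(262,370) if bed[:,u].sum()>20])
l=cv2.fitLine(E[:,:2].astype(np.float32),cv2.DIST_HUBER,0,.01,.01).ravel();print("bed right",np.degrees(np.arctan(l[1]/l[0])),l)
E2=np.array([P[v,np.where(bed[v])[0].max()] for v in range(15,100)]);E3=np.array([P[v,np.where(bed[v])[0].min()] for v in range(5,100)])
for E in(E2,E3):
    l=cv2.fitLine(E[:,:2].astype(np.float32),cv2.DIST_HUBER,0,.01,.01).ravel();print("bed x side",np.degrees(np.arctan2(-l[0],l[1])),l)
E
```

```text
plate n in tool [-0.78460775 -0.0216475  -0.61961445] top face z 0.034823685157942666 4759Traceback (most recent call last):
  File "<stdin>", line 10, in <module>
    return umr_minimum(a, axis, None, out, keepdims, initial, where)
ValueError: zero-size array to reduction operation minimum which has no identity
```

```bash
python3 - <<'E'
from h import *
f=np.load("w3.npz");P=f["P"];im=f["im"]
s=read_state();q=s["tcp_rot"];C=Ro.from_quat([q[1],q[2],q[3],q[0]]).as_matrix();T=(P-s["position"])@C
m0=(abs(T[...,2]-.025)<.005)&(abs(T[...,1])<.09)&(abs(T[...,0])<.09);A=T[m0]
for k in range(3):
    c=A.mean(0);n=np.linalg.svd(A-c)[2][2];n*=-np.sign(n[2]);r=(A-c)@n;A=A[abs(r)<max(2*r.std(),.0008)]
print("plate n in tool",n,"top face z",c,len(A))
m=(abs((T-c)@n)<.003)&(abs(T[...,1])<.1)&(abs(T[...,0])<.09)
L=np.array([T[v,np.where(m[v])[0].min()] for v in range(125,200) if m[v].sum()>50]);N=np.array([T[np.where(m[:,u])[0].min(),u] for u in range(215,425) if m[:,u].sum()>50]);Rr=np.array([T[v,np.where(m[v])[0].max()] for v in range(125,160) if m[v].sum()>50])
for nm,B in(("plain",L),("near",N),("staple",Rr)):
    l=cv2.fitLine(B[:,:2].astype(np.float32),cv2.DIST_HUBER,0,.01,.01).ravel();print(nm,l,"angle",np.degrees(np.arctan2(l[1],l[0])))
bed=(im.min(-1)>190);bed[112:]=0;bed[:,:235]=0;bed[:,400:]=0
E=np.array([P[np.where(bed[:,u])[0].max(),u] for u in range(262,370) if bed[:,u].sum()>20])
l=cv2.fitLine(E[:,:2].astype(np.float32),cv2.DIST_HUBER,0,.01,.01).ravel();print("bed right",np.degrees(np.arctan(l[1]/l[0])),l)
E2=np.array([P[v,np.where(bed[v])[0].max()] for v in range(15,100)]);E3=np.array([P[v,np.where(bed[v])[0].min()] for v in range(5,100)])
for E in(E2,E3):
    l=cv2.fitLine(E[:,:2].astype(np.float32),cv2.DIST_HUBER,0,.01,.01).ravel();print("bed x side",np.degrees(np.arctan2(-l[0],l[1])),l)
E
```

```text
bash:   852 Killed                     python3 - <<'E'
from h import *
f=np.load("w3.npz");P=f["P"];im=f["im"]
s=read_state();q=s["tcp_rot"];C=Ro.from_quat([q[1],q[2],q[3],q[0]]).as_matrix();T=(P-s["position"])@C
m0=(abs(T[...,2]-.025)<.005)&(abs(T[...,1])<.09)&(abs(T[...,0])<.09);A=T[m0]
for k in range(3):
    c=A.mean(0);n=np.linalg.svd(A-c)[2][2];n*=-np.sign(n[2]);r=(A-c)@n;A=A[abs(r)<max(2*r.std(),.0008)]
print("plate n in tool",n,"top face z",c,len(A))
m=(abs((T-c)@n)<.003)&(abs(T[...,1])<.1)&(abs(T[...,0])<.09)
L=np.array([T[v,np.where(m[v])[0].min()] for v in range(125,200) if m[v].sum()>50]);N=np.array([T[np.where(m[:,u])[0].min(),u] for u in range(215,425) if m[:,u].sum()>50]);Rr=np.array([T[v,np.where(m[v])[0].max()] for v in range(125,160) if m[v].sum()>50])
for nm,B in(("plain",L),("near",N),("staple",Rr)):
    l=cv2.fitLine(B[:,:2].astype(np.float32),cv2.DIST_HUBER,0,.01,.01).ravel();print(nm,l,"angle",np.degrees(np.arctan2(l[1],l[0])))
bed=(im.min(-1)>190);bed[112:]=0;bed[:,:235]=0;bed[:,400:]=0
E=np.array([P[np.where(bed[:,u])[0].max(),u] for u in range(262,370) if bed[:,u].sum()>20])
l=cv2.fitLine(E[:,:2].astype(np.float32),cv2.DIST_HUBER,0,.01,.01).ravel();print("bed right",np.degrees(np.arctan(l[1]/l[0])),l)
E2=np.array([P[v,np.where(bed[v])[0].max()] for v in range(15,100)]);E3=np.array([P[v,np.where(bed[v])[0].min()] for v in range(5,100)])
for E in(E2,E3):
    l=cv2.fitLine(E[:,:2].astype(np.float32),cv2.DIST_HUBER,0,.01,.01).ravel();print("bed x side",np.degrees(np.arctan2(-l[0],l[1])),l)
E
```

```bash
cat > m.py <<'E'
from h import *
f=np.load("w3.npz");P=f["P"];im=f["im"]
s=read_state();q=s["tcp_rot"];C=Ro.from_quat([q[1],q[2],q[3],q[0]]).as_matrix();T=(P-s["position"])@C
m0=(abs(T[...,2]-.025)<.005)&(abs(T[...,1])<.09)&(abs(T[...,0])<.09);A=T[m0]
for k in range(3):
    c=A.mean(0);n=np.linalg.eigh(np.cov((A-c).T))[1][:,0];n*=-np.sign(n[2]);r=(A-c)@n;A=A[abs(r)<max(2*r.std(),.0008)]
print("plate n in tool",n,"top face z",c,len(A))
m=(abs((T-c)@n)<.003)&(abs(T[...,1])<.1)&(abs(T[...,0])<.09)
L=np.array([T[v,np.where(m[v])[0].min()] for v in range(125,200) if m[v].sum()>50]);N=np.array([T[np.where(m[:,u])[0].min(),u] for u in range(215,425) if m[:,u].sum()>50]);Rr=np.array([T[v,np.where(m[v])[0].max()] for v in range(125,160) if m[v].sum()>50])
def fl(nm,B):
    if len(B)<5:print(nm,len(B));return
    l=cv2.fitLine(B[:,:2].astype(np.float32),cv2.DIST_HUBER,0,.01,.01).ravel();print(nm,l[2:],"angle",np.degrees(np.arctan2(l[1],l[0])))
fl("plain",L);fl("near",N);fl("staple",Rr)
bed=(im.min(-1)>190);bed[112:]=0;bed[:,:235]=0;bed[:,400:]=0
fl("bed right",np.array([P[np.where(bed[:,u])[0].max(),u] for u in range(262,370) if bed[:,u].sum()>20]))
fl("bed far",np.array([P[v,np.where(bed[v])[0].max()] for v in range(15,100) if bed[v].any()]));fl("bed near",np.array([P[v,np.where(bed[v])[0].min()] for v in range(5,100) if bed[v].any()]))
E
python3 m.py
```

```text
plate n in tool [ 0.00507924  0.00288449 -0.99998294] top face z [0.0238691  0.00311179 0.02496654] 23971
plain [ 0.0467591  -0.07475583] angle 0.1465635
near [ 0.07455646 -0.01770405] angle 89.995415
staple [0.0595422  0.07390021] angle -0.49369577
bed right [0.46417657 0.08503896] angle -2.3026583
bed far [0.57625324 0.15515514] angle 87.06674
bed near [0.37013993 0.17176768] angle 87.19723
```

```bash
cat >> h.py <<'E'
YF=np.radians(-2.7);OF=np.array([.474,.1788,0]);UX=np.array([np.cos(YF),np.sin(YF),0]);UY=np.array([-np.sin(YF),np.cos(YF),0]);UZ=np.array([0,0,1.])
def edge_pose(ex,ez,tilt,ey=0):
    R=frame(YF,tilt);return OF+UX*ex+UY*ey+UZ*ez+R[:,1]*.075-R[:,2]*.031,R
def where():
    s=read_state();q=s["tcp_rot"];C=Ro.from_quat([q[1],q[2],q[3],q[0]]).as_matrix()
    X,Z=C[:,1],-C[:,2];e=s["position"]-Z*.031-X*.075-OF
    print("edge in fixture mm",np.round([e@UX*1000,e@UY*1000,e[2]*1000],1),"tilt",np.arccos(Z[2]).round(3),"yaw err",np.degrees(np.arctan2(X[1],X[0])-YF).round(2))
E
python3 - <<'E'
from h import *
delta(*edge_pose(-.040,.06,.297))
for w in((-.05,.007,.297),(-.075,.007,.297),(-.075,.004,.297),(-.075,.004,.2),(-.075,.004,.1),(-.075,.004,0)):print(w,np.round(edge_pose(*w)[0]*1000,1))
E
```

```text
at [455.1 -12.2 363.5] shift mm [  41.5  190.  -251.9] rot [-0.0436 -0.2434 -0.0106] t 5.33 F [ 0.3 -0.1 -7.6] w 0.133 j [-0.21 -0.    1.6   0.04  1.5  -0.18]
(-0.05, 0.007, 0.297) [486.6 178.2  58.6]
(-0.075, 0.007, 0.297) [461.7 179.4  58.6]
(-0.075, 0.004, 0.297) [461.7 179.4  55.6]
(-0.075, 0.004, 0.2) [466.4 179.2  49.3]
(-0.075, 0.004, 0.1) [470.5 179.   42.3]
(-0.075, 0.004, 0) [474.  178.8  35. ]
```

>>> move_arm(
  moves=[
    [[4,20,-10],[-0.005,-0.027,-0.001],0],
    [[5,26,-22],[-0.005,-0.027,-0.001],0],
    [[5,28,-28],[-0.005,-0.027,-0.001],0],
    [[5,28,-30],[-0.005,-0.027,-0.001],0],
    [[5,28,-30],[-0.005,-0.027,-0.001],0],
    [[5,25,-30],[-0.005,-0.027,-0.001],0],
    [[5,20,-30],[-0.005,-0.027,-0.001],0],
    [[5,12,-30],[-0.005,-0.027,-0.001],0],
    [[3,3,-25],[-0.004,-0.027,-0.001],0],
    [[0,0,-10],[0,0,0],0],
  ],
)

```text
t: 6.17
position: [0.494, 0.1778, 0.1156]
tcp_rot: [0.107, 0.715, 0.684, 0.099]
force: [-1.2, -0.6, -7.1]
grip_width: 0.127
grip_force: 50.0
```

>>> move_arm(
  moves=[
    [[0,0,0],[0,0,0],0],
    [[0,0,0],[0,0,0],0],
    [[0,0,0],[0,0,0],0],
  ],
)

```text
t: 6.42
position: [0.4993, 0.178, 0.1213]
tcp_rot: [0.109, 0.715, 0.683, 0.103]
force: [0.5, -0.1, -7.1]
grip_width: 0.132
grip_force: 50.0
```

```bash
python3 - <<'E'
from h import *
delta(*edge_pose(-.050,.02,.297));where()
E
```

```text
at [499.3 178.  121.3] shift mm [-12.7   0.2 -49.7] rot [ 0.0012  0.0041 -0.0014] t 6.42 F [ 0.5 -0.1 -7.1] w 0.132 j [ 0.28  0.26  2.   -0.17  0.6   0.46]
edge in fixture mm [-37.1   0.3  69.5] tilt 0.301 yaw err 0.1
```

>>> move_arm(
  moves=[
    [[-3,0,-12],[0,0,0],0],
    [[-5,0,-13],[0,0,0],0],
    [[-5,0,-13],[0,0,0],0],
    [[0,0,-12],[0,0,0],0],
    [[0,0,-8],[0,0,0],0],
    [[0,0,-4],[0,0,0],0],
    [[0,0,0],[0,0,0],0],
    [[0,0,0],[0,0,0],0],
  ],
)

```text
t: 7.08
position: [0.4911, 0.1788, 0.0643]
tcp_rot: [0.112, 0.714, 0.682, 0.108]
force: [-8.3, -6.9, 28.2]
grip_width: 0.134
grip_force: 50.1
```

```bash
python3 - <<'E'
from h import *
delta(*edge_pose(-.075,.007,.297));where()
im,P=wlook("w4")
im,d=capture("scene");cv2.imwrite("pics/s4.png",cv2.resize(im[100:215,250:420],None,fx=4,fy=4,interpolation=cv2.INTER_CUBIC)[...,::-1])
E
```

```text
at [491.1 178.8  64.3] shift mm [-29.5   0.5  -5.8] rot [-0.001   0.0155 -0.0017] t 7.08 F [-8.3 -6.9 28.2] w 0.134 j [ 0.29  0.36  2.08 -0.25  0.42  0.55]
edge in fixture mm [-44.7   0.8  11.8] tilt 0.312 yaw err 0.06
```

View pics/w4.png

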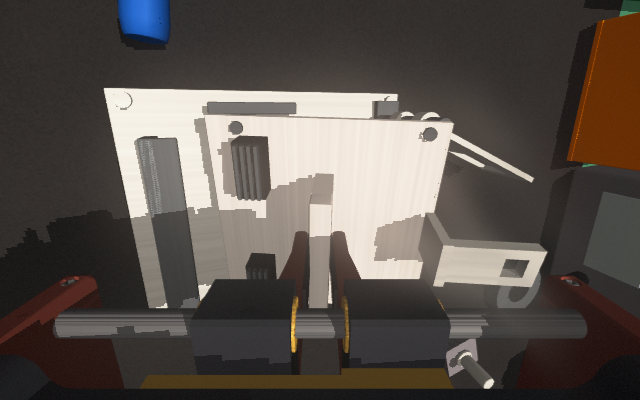

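The plate at (205–450, 118+) has dipped low. The left guide is visible at (250,107), and the hinge post and hasp root are at about (385–440, 110), close to the plate's far-left corner. The force is 28 N, so the plate is probably touching the post. I'll back up and check the cloud.

>>> move_arm(
  moves=[
    [[0,0,8],[0,0,0],0],
    [[0,0,12],[0,0,0],0],
    [[0,0,10],[0,0,0],0],
    [[0,0,0],[0,0,0],0],
    [[0,0,0],[0,0,0],0],
  ],
)

```text
t: 7.6
position: [0.4871, 0.1786, 0.0904]
tcp_rot: [0.109, 0.715, 0.683, 0.105]
force: [0.9, -1.2, -8.0]
grip_width: 0.133
grip_force: 49.8
```

```bash
python3 - <<'E'
from h import *
where();s=read_state();print(s["force"],s["torque"])
f=np.load("w4.npz");P=f["P"];F=np.stack([(P-OF)@UX,(P-OF)@UY,P[...,2]],-1)*1000
np.set_printoptions(suppress=True,linewidth=220,precision=0)
for v in(92,96,100,104,107,110,113,116,119,124):
    print(v,[tuple(F[v,u].round().astype(int).tolist()) for u in(220,290,375,385,395,405,412,420,430,440,448)])
E
```

```text
edge in fixture mm [-49.2   0.3  38.4] tilt 0.304 yaw err 0.11
[ 0.91404714 -1.16296324 -7.9657249 ] [0.00161972 0.57517041 0.05858417]
92 [(-36, 93, 4), (14, 94, 4), (86, 95, 1), (95, 95, 1), (104, 95, 2), (114, 95, 2), (121, 95, 2), (129, 96, 1), (140, 96, 1), (150, 96, 1), (158, 96, 3)]
96 [(-36, 90, 5), (14, 91, 4), (84, 92, 5), (93, 92, 5), (102, 92, 5), (115, 92, 1), (121, 92, 2), (130, 92, 1), (139, 92, 3), (150, 93, 2), (160, 93, 1)]
100 [(-36, 87, 6), (13, 88, 6), (84, 88, 6), (92, 89, 8), (101, 89, 7), (115, 89, 1), (122, 89, 2), (130, 89, 2), (140, 89, 3), (151, 89, 2), (160, 89, 1)]
104 [(-37, 85, 16), (10, 85, 18), (83, 85, 8), (90, 85, 12), (100, 85, 11), (114, 86, 3), (122, 86, 2), (-36, 82, 228), (141, 86, 2), (151, 86, 2), (161, 86, 1)]
107 [(-37, 83, 18), (11, 83, 16), (83, 83, 8), (90, 83, 11), (100, 83, 11), (115, 83, 2), (123, 83, 1), (130, 83, 2), (142, 83, 1), (153, 83, 0), (161, 83, 2)]
110 [(-37, 81, 18), (10, 81, 17), (83, 81, 9), (89, 81, 13), (100, 81, 11), (115, 81, 3), (123, 81, 1), (131, 81, 1), (141, 81, 3), (151, 81, 3), (161, 81, 2)]
113 [(-37, 79, 17), (10, 79, 17), (83, 78, 8), (91, 78, 11), (89, 79, 29), (92, 79, 37), (123, 78, 2), (88, 79, 60), (91, 79, 66), (153, 78, 1), (161, 78, 2)]
116 [(-37, 78, 36), (4, 78, 48), (83, 76, 8), (90, 76, 12), (86, 77, 34), (91, 77, 39), (93, 77, 45), (86, 77, 64), (92, 77, 65), (153, 75, 2), (162, 75, 2)]
119 [(-37, 76, 35), (3, 76, 51), (51, 76, 68), (57, 76, 69), (63, 76, 70), (88, 75, 44), (85, 75, 56), (85, 76, 64), (89, 76, 70), (90, 76, 78), (95, 76, 79)]
124 [(-38, 73, 35), (3, 73, 51), (50, 73, 70), (56, 73, 72), (61, 73, 75), (66, 73, 77), (70, 73, 78), (74, 73, 81), (80, 73, 82), (85, 73, 84), (89, 73, 86)]
```

View pics/s4.png

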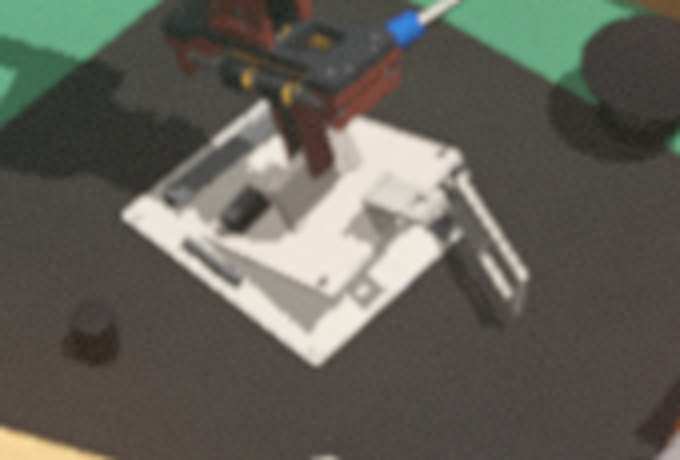

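The scene view confirms it: the plate corner came down on the hinge post and the plate has rolled in the grip. I'll lift it and measure its pose in the hand.

>>> move_arm(
  moves=[
    [[0,0,15],[0,0,0],0],
    [[0,0,20],[0,0,0],0],
    [[0,0,20],[0,0,0],0],
    [[0,0,15],[0,0,0],0],
    [[0,0,0],[0,0,0],0],
    [[0,0,0],[0,0,0],0],
    [[0,0,0],[0,0,0],0],
  ],
)

```text
t: 8.18
position: [0.4843, 0.178, 0.1574]
tcp_rot: [0.108, 0.715, 0.684, 0.102]
force: [-0.4, -0.8, -7.6]
grip_width: 0.133
grip_force: 49.8
```

```bash
cat > m.py <<'E'
from h import *
import sys
nm=sys.argv[1];where()
im,P=wlook(nm);import h
s=h.S0;q=s["tcp_rot"];C=Ro.from_quat([q[1],q[2],q[3],q[0]]).as_matrix();T=(P-s["position"])@C
m0=(T[...,2]>-.02)&(T[...,2]<.06)&(abs(T[...,1])<.085)&(abs(T[...,0])<.085)&(im.min(-1)>60)
A=T[m0];rng=np.random.default_rng(0);best=0
for k in range(300):
    a=A[rng.choice(len(A),3)];n=np.cross(a[1]-a[0],a[2]-a[0]);l=np.linalg.norm(n)
    if l<1e-5:continue
    n/=l;k=(abs((A-a[0])@n)<.001)
    if k.sum()>best and abs(n[2])>.85:best=k.sum();K=k
A=A[K];c=A.mean(0);n=np.linalg.eigh(np.cov((A-c).T))[1][:,0];n*=-np.sign(n[2])
print("n in tool",n.round(4),"roll",np.degrees(np.arctan2(n[0],-n[2])).round(2),"pitch",np.degrees(np.arctan2(n[1],-n[2])).round(2),best)
e=np.array([0,1,0])-n*n[1];e/=np.linalg.norm(e);g=np.cross(n,e) # e~plate x, g~plate y
H=(T-c)@n;U=(T-c)@e;V=(T-c)@g
m=(abs(H)<.0025)&(abs(U)<.13)&(abs(V)<.13)
k=cv2.connectedComponents(m.astype(np.uint8))[1];lab=np.bincount(k[m]).argmax();m=k==lab
def fl(nm,B):
    l=cv2.fitLine(B.astype(np.float32),cv2.DIST_HUBER,0,.01,.01).ravel();print(nm,l[2:].round(4),"ang",np.degrees(np.arctan2(l[1],l[0])).round(2));return l
vs=np.where(m.any(1))[0];v0=vs.min()
pl=np.array([(U[v,np.where(m[v])[0].min()],V[v,np.where(m[v])[0].min()]) for v in range(v0+8,v0+80)])
ne=np.array([(U[np.where(m[:,u])[0].min(),u],V[np.where(m[:,u])[0].min(),u]) for u in range(225,420) if m[:,u].any()])
l1=fl("plain",pl);l2=fl("near",ne)
t=(H>.041)&(H<.047)&(abs(U)<.06)&(abs(V)<.06)
print("handle top",cv2.minAreaRect(np.stack([U[t],V[t]],1).astype(np.float32)))
# tcp in the plate frame (u,v,h) relative to c
o=-c;print("tcp u,v,h(above underside)",(o@e).round(4),(o@g).round(4),(o@n+.006).round(4))
np.savez("grasp.npz",n=n,e=e,g=g,c=c)
E
python3 m.py w5
```

```text
edge in fixture mm [-52.3  -0.6 105.7] tilt 0.298 yaw err 0.17
n in tool [-0.1482 -0.0098 -0.9889] roll -8.52 pitch -0.57 24793
plain [-0.0784  0.0185] ang -89.69
near [0.0016 0.0491] ang 0.08
handle top ((-0.0019019879400730133, -0.021555699408054352), (0.028832700103521347, 0.0735962986946106), 10.104674339294434)
tcp u,v,h(above underside) -0.0043 -0.0246 0.0243
```

```bash
cat >> h.py <<'E'
def _B():
    g=np.load("grasp.npz");return np.stack([g["e"],g["g"],g["n"]])
TP=np.array([-.0006,.0009,.0243])
def plate_pose(ex,ez,tilt,ey=0):
    F=frame(YF,tilt);Rp=np.stack([F[:,1],F[:,0],-F[:,2]],1)
    return OF+UX*ex+UY*ey+UZ*ez+Rp@(TP+[.075,0,0]),Rp@_B()
def where2():
    s=read_state();q=s["tcp_rot"];C=Ro.from_quat([q[1],q[2],q[3],q[0]]).as_matrix();Rp=C@_B().T
    e=s["position"]-Rp@(TP+[.075,0,0])-OF
    print("edge in fixture mm",np.round([e@UX*1000,e@UY*1000,e[2]*1000],1),"tilt(x)",np.arcsin(Rp[2,0]).round(3),"roll",np.arcsin(Rp[2,1]).round(3),"yaw err",np.degrees(np.arctan2(Rp[1,0],Rp[0,0])-YF).round(2),"F",np.round(s["force"],1),"t",s["t"].round(2),"w",s["grip_width"].round(3),"j",s["joint_pos"].round(2))
E
python3 - <<'E'
from h import *
where2()
delta(*plate_pose(-.058,.05,.384))
for w in((-.058,.0075,.384),(-.076,.007,.384),(-.076,.004,.384),(-.075,.004,.2),(-.075,.004,.1),(-.075,.004,0)):print(w,np.round(plate_pose(*w)[0]*1000,1))
E
```

```text
Traceback (most recent call last):
  File "h.py", line 43, in where2
    print("edge in fixture mm",np.round([e@UX*1000,e@UY*1000,e[2]*1000],1),"tilt(x)",np.arcsin(Rp[2,0]).round(3),"roll",np.arcsin(Rp[2,1]).round(3),"yaw err",np.degrees(np.arctan2(Rp[1,0],Rp[0,0])-YF).round(2),"F",np.round(s["force"],1),"t",s["t"].round(2),"w",s["grip_width"].round(3),"j",s["joint_pos"].round(2))
                                                                                                                                                                                                                                                 ^^^^^^^^^^^^
AttributeError: 'float' object has no attribute 'round'
```

```bash
sed -i 's/s\["t"\].round(2),"w",s\["grip_width"\].round(3)/round(s["t"],2),"w",round(s["grip_width"],3)/' h.py
python3 - <<'E'
from h import *
where2()
delta(*plate_pose(-.058,.05,.384))
for w in((-.058,.0075,.384),(-.076,.007,.384),(-.076,.004,.384),(-.075,.004,.2),(-.075,.004,.1),(-.075,.004,0)):print(w,np.round(plate_pose(*w)[0]*1000,1))
E
```

```text
edge in fixture mm [-53.7   2.1 111.5] tilt(x) 0.307 roll 0.14 yaw err 0.1 F [-0.1  0.1 -8.1] t 8.23 w 0.135 j [ 0.29  0.18  1.98 -0.16  0.7   0.44]
at [483.9 177.9 157. ] shift mm [ -8.    1.7 -56.6] rot [-0.1413 -0.0705 -0.0513] t 8.23 F [-0.1  0.1 -8.1] w 0.135 j [ 0.29  0.18  1.98 -0.16  0.7   0.44]
(-0.058, 0.0075, 0.384) [475.9 179.6  57.9]
(-0.076, 0.007, 0.384) [457.9 180.5  57.4]
(-0.076, 0.004, 0.384) [457.9 180.5  54.4]
(-0.075, 0.004, 0.2) [467.1 180.   42.6]
(-0.075, 0.004, 0.1) [470.6 179.9  35.6]
(-0.075, 0.004, 0) [473.4 179.7  28.3]
```

>>> move_arm(
  moves=[
    [[-2,0,-5],[-0.03,-0.014,-0.01],0],
    [[-2,0,-10],[-0.028,-0.014,-0.01],0],
    [[-2,1,-12],[-0.028,-0.014,-0.01],0],
    [[-1,1,-12],[-0.028,-0.014,-0.01],0],
    [[-1,0,-12],[-0.028,-0.014,-0.01],0],
    [[0,0,-6],[0,0,0],0],
    [[0,0,0],[0,0,0],0],
    [[0,0,0],[0,0,0],0],
    [[0,0,0],[0,0,0],0],
  ],
)

```text
t: 8.98
position: [0.4778, 0.1805, 0.1019]
tcp_rot: [0.185, 0.718, 0.667, 0.077]
force: [0.0, 0.4, -7.1]
grip_width: 0.13
grip_force: 49.8
```

```bash
python3 - <<'E'
from h import *
where2();delta(*plate_pose(-.058,.0075,.384))
import h
im,P=wlook("w6");F=np.stack([(P-OF)@UX,(P-OF)@UY,P[...,2]],-1)*1000
A=F.reshape(-1,3);A=A[(A[:,0]>70)&(A[:,0]<115)&(A[:,1]>55)&(A[:,1]<95)&(A[:,2]>60)&(A[:,2]<84)];print("post/high pts",len(A),A.min(0) if len(A) else 0,A.max(0) if len(A) else 0)
E
python3 m.py w7
```

```text
edge in fixture mm [-56.    0.9  51.4] tilt(x) 0.386 roll 0.001 yaw err 0.07 F [ 0.   0.4 -7.1] t 8.98 w 0.13 j [ 0.46  0.31  2.05 -0.58  0.59  0.98]
at [477.8 180.5 101.9] shift mm [ -1.9  -0.9 -44. ] rot [-0.001   0.0025 -0.0017] t 8.98 F [ 0.   0.4 -7.1] w 0.13 j [ 0.46  0.31  2.05 -0.58  0.59  0.98]
post/high pts 447 [83.26410508 67.97661971 60.12403136] [100.63800677  80.18810017  80.52924278]
edge in fixture mm [-54.4  -2.7  46.1] tilt 0.404 yaw err 0.04
n in tool [-0.1485 -0.0086 -0.9889] roll -8.54 pitch -0.5 24866
plain [-0.0785  0.0262] ang -89.99
near [-0.0071  0.0493] ang 0.01
handle top ((-0.002026552800089121, -0.021594852209091187), (0.028782209381461143, 0.07421300560235977), 10.221086502075195)
tcp u,v,h(above underside) -0.0045 -0.0243 0.0245
```

>>> move_arm(
  moves=[
    [[-2,-1,0],[0,0,0],0],
    [[-2,0,-8],[0,0,0],0],
    [[0,0,-10],[0,0,0],0],
    [[0,0,-9],[0,0,0],0],
    [[0,0,-6],[0,0,0],0],
    [[0,0,0],[0,0,0],0],
    [[0,0,0],[0,0,0],0],
  ],
)

```text
t: 9.67
position: [0.4734, 0.1793, 0.0688]
tcp_rot: [0.185, 0.718, 0.667, 0.076]
force: [-0.0, 0.6, -6.8]
grip_width: 0.13
grip_force: 49.8
```

```bash
python3 - <<'E'
from h import *
where2();delta(*plate_pose(-.060,.0075,.384))
E
```

```text
edge in fixture mm [-60.5  -0.5  18.3] tilt(x) 0.385 roll 0.0 yaw err 0.11 F [-0.   0.6 -6.8] t 9.67 w 0.13 j [ 0.46  0.37  2.09 -0.67  0.52  1.1 ]
at [473.4 179.3  68.8] shift mm [  0.6   0.4 -10.9] rot [-0.0003  0.001  -0.002 ] t 9.67 F [-0.   0.6 -6.8] w 0.13 j [ 0.46  0.37  2.09 -0.67  0.52  1.1 ]
```

>>> move_arm(
  moves=[
    [[0.5,0.5,-5],[0,0,0],0],
    [[0,0,-4],[0,0,0],0],
    [[0,0,-2],[0,0,0],0],
    [[0,0,0],[0,0,0],0],
    [[-4,0,0],[0,0,0],0],
    [[-4,0,0],[0,0,0],0],
    [[-4,0,0],[0,0,0],0],
    [[-2,0.5,0],[0,0,0],0],
    [[0,0,0],[0,0,0],0],
    [[0,0,0],[0,0,0],0],
  ],
)

```text
t: 10.5
position: [0.4597, 0.1806, 0.0578]
tcp_rot: [0.185, 0.718, 0.667, 0.076]
force: [-0.0, -0.2, -7.1]
grip_width: 0.131
grip_force: 49.8
```

```bash
python3 - <<'E'
from h import *
where2();delta(*plate_pose(-.075,.004,.384))
E
python3 m.py w8
```

```text
edge in fixture mm [-74.2   0.1   7.3] tilt(x) 0.385 roll 0.001 yaw err 0.14 F [-0.  -0.2 -7.1] t 10.5 w 0.131 j [ 0.48  0.39  2.12 -0.72  0.49  1.18]
at [459.7 180.6  57.8] shift mm [-0.7 -0.2 -3.4] rot [-0.0005  0.0013 -0.0027] t 10.5 F [-0.  -0.2 -7.1] w 0.131 j [ 0.48  0.39  2.12 -0.72  0.49  1.18]
edge in fixture mm [-72.8  -3.6   1.7] tilt 0.404 yaw err 0.14
n in tool [-0.1474 -0.0094 -0.989 ] roll -8.47 pitch -0.55 22488
plain [-0.0732  0.0171] ang -89.63
near [-0.0072  0.0477] ang 0.03
handle top ((-0.009000318124890327, -0.022964276373386383), (0.028673112392425537, 0.07333457469940186), 10.254510879516602)
tcp u,v,h(above underside) -0.0115 -0.026 0.0245
```

>>> move_arm(
  moves=[
    [[0,0,-1.5],[0,0,0],0],
    [[0,0,-1.5],[0,0,0],0],
    [[0,0,-1],[0,0,0],0],
    [[0,0,0],[0,0,0],0],
    [[0,0,0],[0,0,0],0],
    [[0,0,0],[0,0,0],0],
  ],
)

```text
t: 11.05
position: [0.4613, 0.1808, 0.0546]
tcp_rot: [0.186, 0.718, 0.667, 0.077]
force: [5.2, -3.6, 5.9]
grip_width: 0.134
grip_force: 50.2
```

```bash
python3 - <<'E'
from h import *
where2();delta(*plate_pose(-.075,.004,.384))
E
```

```text
edge in fixture mm [-72.4   0.4   3.9] tilt(x) 0.388 roll -0.0 yaw err 0.13 F [ 5.2 -3.6  5.9] t 11.05 w 0.134 j [ 0.48  0.4   2.12 -0.74  0.48  1.19]
at [461.3 180.8  54.6] shift mm [-2.4 -0.4 -0.2] rot [ 0.0004  0.0044 -0.0021] t 11.05 F [ 5.2 -3.6  5.9] w 0.134 j [ 0.48  0.4   2.12 -0.74  0.48  1.19]
```

```bash
python3 - <<'E'
from h import *
t=np.linspace(.388,0,11);p=np.array([plate_pose(-.0735,.004,a)[0] for a in t])*1000
print(np.round(np.diff(p,axis=0),1).tolist());print(.0388*UY)
E
```

```text
[[1.9, -0.1, -2.4], [1.8, -0.1, -2.4], [1.7, -0.1, -2.5], [1.6, -0.1, -2.6], [1.5, -0.1, -2.6], [1.4, -0.1, -2.7], [1.3, -0.1, -2.7], [1.2, -0.1, -2.8], [1.1, -0.1, -2.8], [1.0, -0.0, -2.9]]
[0.00182773 0.03875693 0.        ]
```

>>> move_arm(
  moves=[
    [[0,0,0],[0,0,0],0],
    [[1.9,-0.1,-2.4],[0.002,0.039,0],0],
    [[1.8,-0.1,-2.4],[0.002,0.039,0],0],
    [[1.7,-0.1,-2.5],[0.002,0.039,0],0],
    [[1.6,-0.1,-2.6],[0.002,0.039,0],0],
    [[1.5,-0.1,-2.6],[0.002,0.039,0],0],
    [[0,0,0],[0,0,0],0],
    [[0,0,0],[0,0,0],0],
  ],
)

```text
t: 11.72
position: [0.47, 0.1807, 0.0415]
tcp_rot: [0.117, 0.723, 0.681, 0.011]
force: [3.4, 1.9, 5.3]
grip_width: 0.134
grip_force: 50.4
```

```bash
python3 - <<'E'
from h import *
where2();delta(*plate_pose(-.075,.004,0))
E
```

```text
edge in fixture mm [-72.4   0.8   3.3] tilt(x) 0.194 roll 0.002 yaw err 0.04 F [3.4 1.9 5.3] t 11.72 w 0.134 j [ 0.39  0.44  1.98 -0.35  0.65  0.72]
at [470.  180.7  41.5] shift mm [  3.4  -1.  -13.2] rot [ 0.0069  0.194  -0.0009] t 11.72 F [3.4 1.9 5.3] w 0.134 j [ 0.39  0.44  1.98 -0.35  0.65  0.72]
```

>>> move_arm(
  moves=[
    [[1.2,-0.2,-2.5],[0.002,0.039,0],0],
    [[1.1,-0.2,-2.6],[0.002,0.039,0],0],
    [[1.0,-0.2,-2.6],[0.002,0.039,0],0],
    [[0.8,-0.2,-2.7],[0.001,0.039,0],0],
    [[0.5,-0.2,-2.7],[0,0.038,0],0],
    [[0,0,0],[0,0,0],0],
    [[0,0,0],[0,0,0],0],
    [[0,0,0],[0,0,0],0],
  ],
)

```text
t: 12.38
position: [0.4725, 0.1793, 0.0292]
tcp_rot: [0.048, 0.721, 0.689, -0.058]
force: [-2.7, 2.5, 13.7]
grip_width: 0.128
grip_force: 49.8
```

```bash
python3 - <<'E'
from h import *
where2();delta(*plate_pose(-.075,.004,0))
E
python3 m.py w9
```

```text
edge in fixture mm [-76.   -0.6   5. ] tilt(x) -0.002 roll -0.002 yaw err 0.07 F [-2.7  2.5 13.7] t 12.38 w 0.128 j [ 0.33  0.51  1.83 -0.18  0.87  0.5 ]
at [472.5 179.3  29.2] shift mm [ 1.   0.4 -0.9] rot [ 0.0015 -0.0016 -0.0012] t 12.38 F [-2.7  2.5 13.7] w 0.128 j [ 0.33  0.51  1.83 -0.18  0.87  0.5 ]
edge in fixture mm [-76.9  -4.2  -0.7] tilt 0.15 yaw err 0.07
n in tool [-0.1489 -0.0131 -0.9888] roll -8.56 pitch -0.76 23624
plain [-0.0759  0.0174] ang -89.87
near [-0.0078  0.0484] ang -0.11
handle top ((-0.010799042880535126, -0.02255251631140709), (0.073569655418396, 0.028635432943701744), 78.77642059326172)
tcp u,v,h(above underside) -0.0088 -0.0254 0.0241
```

>>> move_arm(
  moves=[
    [[0,0,0.5],[0,0,0],0],
    [[0,0,0],[0,0,0],14],
    [[0,0,0],[0,0,0],16],
    [[0,0,0],[0,0,0],30],
    [[0,0,0],[0,0,0],45],
    [[0,0,0],[0,0,0],45],
    [[0,0,5],[0,0,0],45],
    [[0,0,20],[0,0,0],45],
    [[0,0,30],[0,0,0],45],
    [[0,0,30],[0,0,0],45],
  ],
)

```text
t: 13.27
position: [0.4719, 0.1786, 0.1141]
tcp_rot: [0.046, 0.721, 0.689, -0.06]
force: [0.5, -0.0, 0.0]
grip_width: 0.513
grip_force: 0.0
```

```bash
python3 - <<'E'
from h import *
delta(OF+UX*.15+UY*-.10+UZ*.23,frame(YF,0))
E
```

```text
at [471.9 178.6 114.1] shift mm [ 147.2 -106.7  115.9] rot [ 0.1493 -0.0222 -0.0025] t 13.27 F [ 0.5 -0.   0. ] w 0.513 j [ 0.33  0.39  1.77 -0.15  1.06  0.45]
```

>>> move_arm(
  moves=[
    [[0,0,15],[0.075,-0.011,0],45],
    [[0,0,20],[0.075,-0.011,0],45],
    [[10,-5,20],[0,0,-0.12],30],
    [[12,-7,20],[0,0,-0.122],10],
    [[12,-7,20],[0,0,-0.122],0],
    [[12,-7,20],[0,0,-0.122],0],
    [[12,-7,15],[0,0,-0.122],0],
    [[12,-7,6],[0,0,-0.122],0],
    [[12,-7,0],[0,0,-0.122],0],
    [[12,-7,0],[0,0,-0.122],0],
  ],
)

```text
t: 14.1
position: [0.5677, 0.1245, 0.2507]
tcp_rot: [0.001, 0.963, 0.27, 0.002]
force: [-0.7, 0.7, -0.1]
grip_width: 0.0
grip_force: 0.0
```

>>> move_arm(
  moves=[
    [[8,-5,0],[0,0,-0.12],0],
    [[6,0,0],[0,0,-0.12],0],
    [[0,0,0],[0,0,-0.12],0],
    [[0,0,0],[0,0,-0.12],0],
    [[0,0,0],[0,0,-0.11],0],
    [[0,0,0],[0,0,0],0],
    [[0,0,0],[0,0,0],0],
    [[0,0,0],[0,0,0],0],
  ],
)

```text
t: 14.77
position: [0.5808, 0.1199, 0.2497]
tcp_rot: [0.001, 1.0, -0.017, 0.001]
force: [-0.5, 0.6, 1.3]
grip_width: 0.01
grip_force: 0.0
```

```bash
cat >> h.py <<'E'
RV=np.stack([UX,-UY,-UZ],1)
E
python3 - <<'E'
from h import *
delta([.58,.12,.25],RV)
im,P=wlook("w10")
E
```

```text
at [580.8 119.9 249.7] shift mm [-0.8  0.1  0.3] rot [ 0.0025  0.0014 -0.0124] t 14.77 F [-0.5  0.6  1.3] w 0.01 j [ 0.09  0.32  1.48 -0.    1.34  1.7 ]
```

View pics/w10.png

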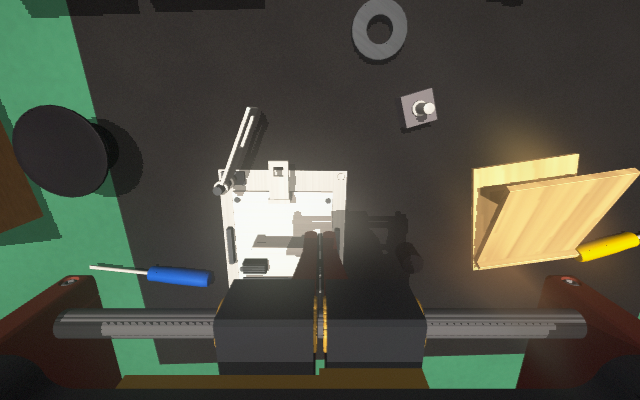

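The view shows the plate lying in the fixture, with the eye at about (279,172). The hasp is open from its post at (222,188) to (253,110). The pin's grip top is at (428,108).

```bash
python3 - <<'E'
from h import *
f=np.load("w10.npz");P=f["P"];im=f["im"];F=np.stack([(P-OF)@UX,(P-OF)@UY,P[...,2]],-1)*1000
W=F[95:215,190:350].reshape(-1,3)
t=W[(W[:,2]>41)&(W[:,2]<50)&(abs(W[:,1])<25)&(W[:,0]>76)&(W[:,0]<140)]
print("tongue",len(t),cv2.minAreaRect(t[:,:2].astype(np.float32)),np.median(t[:,2]))
pt=W[(W[:,2]>73)&(W[:,2]<84)];print("post",len(pt),np.median(pt,0),pt.min(0),pt.max(0))
hs=W[(W[:,2]>65)&(W[:,2]<72)&(W[:,0]>100)];l=cv2.fitLine(hs[:,:2].astype(np.float32),2,0,.01,.01).ravel();print("hasp",len(hs),l,"angle",np.arctan2(l[0],-l[1]),hs.min(0),hs.max(0))
pl=W[(W[:,2]>7)&(W[:,2]<14)&(abs(W[:,1])<80)&(abs(W[:,0])<80)];print("plate z",np.median(pl[:,2]),cv2.minAreaRect(pl[:,:2].astype(np.float32)))
B=P[80:140,390:450].reshape(-1,3)
for z0,z1 in((.066,.075),(.036,.043),(.030,.036)):
    b=B[(B[:,2]>z0)&(B[:,2]<z1)];print(z0,len(b),np.median(b,0),(b.min(0)+b.max(0))/2,b.max(0)-b.min(0))
# eye: dark pixels in tongue
e=(F[...,2]<36)&(F[...,0]>100)&(F[...,0]<130)&(abs(F[...,1])<12);g=(F[165:182,270:290]);print(np.round(F[172,279]),)
hsv=im[160:200,265:295].mean(-1);v,u=np.where(hsv[6:18,8:20]<100);print("eye px",u.mean()+273,v.mean()+166,len(u))
c=camera_info("wrist");import h
s=np.array([ (279,172)])
E
```

```text
tongue 669 ((100.97801971435547, -0.4396991729736328), (26.142940521240234, 49.932071685791016), 89.99283599853516) 46.9905553134545
post 85 [93.8808147  70.60534504 78.84491229] [87.26800082 65.05553936 73.08581855] [99.28304284 77.00069207 81.03824119]
hasp 341 [  0.91658103  -0.39984897 147.38042     47.65038   ] angle 1.1594443 [100.38777119  26.7316942   65.05268136] [192.25261503  75.83373072  70.69374073]
plate z 11.053132161546186 ((56.36460494995117, 0.20595550537109375), (38.943939208984375, 150.51663208007812), 1.2327886819839478)
0.066 128 [ 0.65894766 -0.01059285  0.07071826] [ 0.65887164 -0.01116423  0.06982484] [0.01347131 0.0135839  0.00744524]
0.036 178 [ 0.66050087 -0.00635303  0.03699721] [ 0.6591372  -0.01125024  0.03939328] [0.0442931  0.04638936 0.00677494]
0.03 683 [ 0.66047225 -0.00693795  0.03490449] [ 0.65904319 -0.01135659  0.03306794] [0.04697206 0.04775877 0.00584521]
[102.   4.   6.]
eye px 278.28 167.92 25
```

>>> move_arm(
  moves=[
    [[7,15,0],[0,0,-0.012],0],
    [[12,22,0],[0,0,0],0],
    [[12,23,-5],[0,0,0],0],
    [[12,23,-20],[0,0,0],0],
    [[12,23,-30],[0,0,0],0],
    [[10,18,-30],[0,0,0],0],
    [[4,5,-30],[0,0,0],0],
    [[0,0,-30],[0,0,0],0],
    [[0,0,-25],[0,0,0],0],
    [[0,0,-11],[0,0,0],0],
  ],
)

```text
t: 15.65
position: [0.6473, 0.2485, 0.0644]
tcp_rot: [0.002, 1.0, -0.024, -0.002]
force: [-0.9, -1.2, -0.5]
grip_width: 0.004
grip_force: 0.0
```

```bash
cat >> h.py <<'E'
def fx():
    s=read_state();e=s["position"]-OF;print("tcp in fixture",np.round([e@UX*1000,e@UY*1000,e[2]*1000],1),"F",np.round(s["force"],1),"t",round(s["t"],2))
E
python3 - <<'E'
from h import *
fx();delta(OF,RV)
pts=[(169.8,58.5),(160.6,42.3),(145.4,27.2),(126.2,17.3),(105,13.5)]
print([np.round((OF+UX*a/1e3+UY*b/1e3)*1000,1)[:2].tolist() for a,b in pts])
E
```

```text
tcp in fixture [169.8  77.8  64.4] F [-0.9 -1.2 -0.5] t 15.65
at [647.3 248.5  64.4] shift mm [-173.3  -69.7  -64.4] rot [ 0.0042 -0.0044  0.0007] t 15.65 F [-0.9 -1.2 -0.5] w 0.004 j [ 0.27  0.64  1.43 -0.    1.08  1.89]
[[646.4, 229.2], [636.4, 213.5], [620.5, 199.1], [600.9, 190.1], [579.5, 187.3]]
```

>>> move_arm(
  moves=[
    [[0,-6,2],[0,0,0],0],
    [[-1,-13,1],[0,0,0],0],
    [[-5,-8,0],[0,0,0],0],
    [[-5,-8,0],[0,0,0],0],
    [[-8,-7,0],[0,0,0],0],
    [[-8,-7,0],[0,0,0],0],
    [[-10,-5,0],[0,0,0],0],
    [[0,0,0],[0,0,0],0],
    [[0,0,0],[0,0,0],0],
  ],
)

```text
t: 16.4
position: [0.6123, 0.1946, 0.0722]
tcp_rot: [0.001, 1.0, -0.025, 0.001]
force: [0.3, 0.0, 0.4]
grip_width: 0.005
grip_force: 0.0
```

```bash
cat > hs.py <<'E'
from h import *
fx();im,P=wlook("wh");F=np.stack([(P-OF)@UX,(P-OF)@UY,P[...,2]],-1)*1000
W=F.reshape(-1,3);hs=W[(W[:,2]>64)&(W[:,2]<71)&(W[:,0]>85)&(W[:,0]<200)&(W[:,1]<60)&(W[:,1]>-45)]
if len(hs)>10:
    l=cv2.fitLine(hs[:,:2].astype(np.float32),2,0,.01,.01).ravel();print("hasp",len(hs),"angle",np.arctan2(abs(l[0])*np.sign(-l[0]*l[1]),abs(l[1])),hs.min(0).round(),hs.max(0).round(),"angle from med",np.arctan2(np.median(hs[:,0])-93,72-np.median(hs[:,1])))
E
python3 hs.py
```

```text
tcp in fixture [137.4  22.3  72.2] F [0.3 0.  0.4] t 16.4
hasp 734 angle 1.1664534 [115.  27.  64.] [193.  60.  71.] angle from med 1.1536781019678235
```

```bash
python3 - <<'E'
from h import *
f=np.load("wh.npz");P=f["P"];im=f["im"];s=read_state();q=s["tcp_rot"];C=Ro.from_quat([q[1],q[2],q[3],q[0]]).as_matrix();T=(P-s["position"])@C*1000
F=np.stack([(P-OF)@UX,(P-OF)@UY,P[...,2]],-1)*1000
for v in range(200,290,10):print(v,[T[v,u].round().astype(int).tolist() for u in(295,305,313,320,327,335,345)])
hm=(F[...,2]>62)&(F[...,2]<72)&(F[...,0]>85)&(F[...,1]<80)&(F[...,0]<200)&(F[...,1]>-45);v,u=np.where(hm);print("hasp px",u.min(),u.max(),v.min(),v.max())
k=cv2.connectedComponentsWithStats(hm.astype(np.uint8));print(k[2][1:][k[2][1:,4]>30].tolist())
cv2.imwrite("pics/wh.png",im[...,::-1])
E
```

```text
200 [[4, -20, 70], [4, -11, 70], [4, -4, 72], [5, 2, 70], [4, 8, 71], [4, 15, 71], [5, 24, 70]]
210 [[-5, -20, 71], [-5, -11, 70], [-5, -4, 71], [-5, 2, 71], [-5, 8, 70], [-6, 16, 72], [-5, 25, 71]]
220 [[-14, -20, 69], [-15, -11, 71], [-15, -4, 72], [-14, 2, 70], [-15, 8, 71], [-15, 16, 71], [-15, 25, 71]]
230 [[-24, -21, 71], [-24, -12, 70], [-24, -4, 70], [-24, 2, 70], [-24, 9, 71], [-24, 16, 70], [-25, 25, 71]]
240 [[-33, -21, 68], [10, -7, -22], [10, -2, -22], [9, 2, -20], [11, 6, -24], [11, 11, -23], [-12, 21, 25]]
250 [[-43, -21, 67], [10, -6, -34], [10, -2, -34], [9, 2, -32], [10, 6, -34], [10, 10, -35], [-43, 25, 68]]
260 [[-53, -21, 67], [11, -5, -46], [11, -1, -45], [9, 2, -43], [10, 5, -45], [10, 9, -45], [-33, 22, 31]]
270 [[10, -10, -54], [10, -5, -54], [10, -1, -54], [9, 2, -52], [11, 5, -55], [11, 9, -55], [-38, 22, 26]]
280 [[32, -6, -96], [33, -3, -96], [33, 0, -97], [7, 2, -56], [32, 4, -96], [33, 6, -96], [32, 10, -96]]
hasp px 253 310 154 278
[[253, 154, 58, 125, 844]]
```

View pics/wh.png

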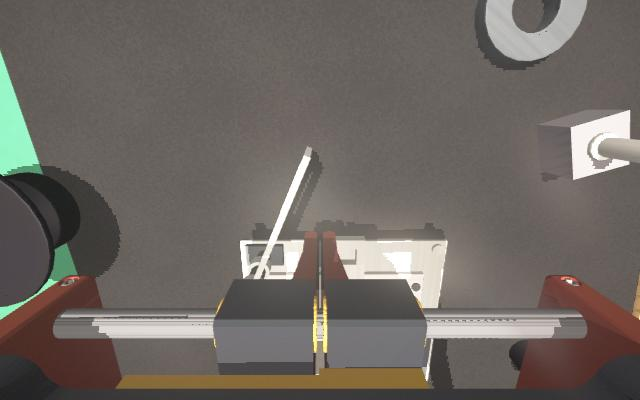

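The view shows the hasp still open, from (253,278) to (310,150), with the fingers past it. The visible fingers end higher than I assumed, so they went over the bar. I'll go back to the outer side and touch the bench there to find the true tip height.

>>> move_arm(
  moves=[
    [[0,0,12],[0,0,0],0],
    [[0,0,12],[0,0,0],0],
    [[9,14,0],[0,0,0],0],
    [[10,15,0],[0,0,0],0],
    [[10,15,0],[0,0,0],0],
    [[9,12,-5],[0,0,0],0],
    [[0,0,-20],[0,0,0],0],
    [[0,0,-20],[0,0,0],0],
    [[0,0,-16],[0,0,0],0],
    [[0,0,0],[0,0,0],0],
  ],
)

```text
t: 17.28
position: [0.6493, 0.2509, 0.0323]
tcp_rot: [0.002, 1.0, -0.025, -0.001]
force: [-0.1, 0.1, -0.1]
grip_width: 0.01
grip_force: 0.0
```

>>> move_arm(
  moves=[
    [[0,0,-4],[0,0,0],0],
    [[0,0,-4],[0,0,0],0],
    [[0,0,-4],[0,0,0],0],
    [[0,0,-2],[0,0,0],0],
    [[0,0,0],[0,0,0],0],
    [[0,0,0],[0,0,0],0],
  ],
)

```text
t: 17.78
position: [0.6511, 0.251, 0.021]
tcp_rot: [0.001, 1.0, -0.025, 0.001]
force: [0.6, 0.1, 0.1]
grip_width: 0.009
grip_force: 0.0
```

>>> move_arm(
  moves=[
    [[0,0,-4],[0,0,0],0],
    [[0,0,-4],[0,0,0],0],
    [[0,0,-3],[0,0,0],0],
    [[0,0,0],[0,0,0],0],
    [[0,0,0],[0,0,0],0],
  ],
)

```text
t: 18.2
position: [0.6506, 0.2509, 0.0091]
tcp_rot: [0.001, 1.0, -0.025, 0.0]
force: [-0.3, 0.1, -0.6]
grip_width: 0.005
grip_force: 0.0
```

>>> move_arm(
  moves=[
    [[0,0,-4],[0,0,0],0],
    [[0,0,-4],[0,0,0],0],
    [[0,0,-4],[0,0,0],0],
    [[0,0,0],[0,0,0],0],
    [[0,0,0],[0,0,0],0],
  ],
)

```text
t: 18.62
position: [0.6505, 0.2508, -0.003]
tcp_rot: [0.001, 1.0, -0.025, 0.0]
force: [-0.3, -0.2, 0.5]
grip_width: 0.007
grip_force: 0.0
```

>>> move_arm(
  moves=[
    [[0,0,-3],[0,0,0],0],
    [[0,0,-3],[0,0,0],0],
    [[0,0,-2],[0,0,0],0],
    [[0,0,0],[0,0,0],0],
    [[0,0,0],[0,0,0],0],
  ],
)

```text
t: 19.03
position: [0.6513, 0.2511, -0.0085]
tcp_rot: [0.001, 1.0, -0.025, 0.001]
force: [-3.1, -2.3, 13.1]
grip_width: 0.007
grip_force: 6.5
```

```bash
python3 - <<'E'
from h import *
im,P=wlook("wt");import h
s=h.S0;q=s["tcp_rot"];C=Ro.from_quat([q[1],q[2],q[3],q[0]]).as_matrix();T=(P-s["position"])@C*1000
fx()
for v in range(224,262,3):print(v,[T[v,u].round().astype(int).tolist() for u in(306,313,320,327,335)],im[v,327])
E
```

```text
tcp in fixture [173.7  80.5  -8.6] F [-3.5 -1.1 13.4] t 19.08
224 [[16, -7, -10], [16, -3, -10], [16, 2, -10], [16, 6, -11], [16, 11, -10]] [110 103 100]
227 [[14, -7, -10], [14, -3, -10], [14, 2, -10], [14, 6, -10], [14, 11, -9]] [117 110 104]
230 [[12, -7, -9], [12, -3, -11], [12, 2, -10], [12, 6, -10], [12, 11, -11]] [116 108 102]
233 [[11, -7, -13], [12, -3, -14], [10, 2, -11], [11, 6, -13], [10, 11, -11]] [137  81  70]
236 [[11, -7, -16], [11, -2, -17], [9, 2, -13], [11, 6, -17], [11, 11, -16]] [135  77  66]
239 [[11, -6, -21], [11, -2, -21], [10, 2, -18], [11, 6, -20], [11, 10, -22]] [136  79  65]
242 [[11, -6, -25], [11, -2, -26], [10, 2, -22], [12, 6, -26], [11, 10, -26]] [135  79  67]
245 [[12, -6, -29], [11, -2, -29], [9, 2, -25], [11, 5, -29], [11, 10, -29]] [102  64  57]
248 [[11, -6, -32], [12, -2, -33], [10, 2, -30], [11, 5, -32], [11, 10, -32]] [100  61  55]
251 [[11, -6, -35], [11, -2, -36], [10, 2, -33], [11, 5, -36], [12, 9, -37]] [100  61  55]
254 [[11, -6, -39], [11, -2, -39], [10, 2, -37], [11, 5, -39], [11, 9, -38]] [99 61 53]
257 [[12, -5, -43], [11, -2, -42], [10, 2, -40], [11, 5, -42], [11, 9, -42]] [101  62  55]
260 [[11, -5, -45], [11, -2, -45], [10, 2, -42], [11, 5, -45], [11, 9, -46]] [100  62  54]
```

Contact came at TCP z = -8.5 mm, so the tips are about 9 mm behind the reported TCP. I'll redo the hasp push at TCP z = 46 mm.

>>> move_arm(
  moves=[
    [[0,0,25],[0,0,0],0],
    [[0,0,25],[0,0,0],0],
    [[-1,-8,7],[0,0,0],0],
    [[-2,-12,0],[0,0,0],0],
    [[-5,-8,0],[0,0,0],0],
    [[-5,-8,0],[0,0,0],0],
    [[-8,-7,0],[0,0,0],0],
    [[-8,-7,0],[0,0,0],0],
    [[0,0,0],[0,0,0],0],
    [[0,0,0],[0,0,0],0],
  ],
)

```text
t: 19.92
position: [0.6202, 0.2002, 0.0458]
tcp_rot: [0.002, 1.0, -0.025, -0.001]
force: [0.6, -0.4, 0.5]
grip_width: 0.006
grip_force: 0.0
```

```bash
python3 hs.py
```

```text
tcp in fixture [145.   28.3  45.8] F [ 0.6 -0.4  0.5] t 19.92
hasp 819 angle -0.16158147 [131. -20.  64.] [157.  36.  71.] angle from med 0.6345758064191124
```

>>> move_arm(
  moves=[
    [[-9.5,-4.5,0],[0,0,0],0],
    [[-10,-4.5,0],[0,0,0],0],
    [[-8,-1,0],[0,0,0],0],
    [[-8,-1,0],[0,0,0],0],
    [[-4,-0.5,0],[0,0,0],0],
    [[-2,0,0],[0,0,0],0],
    [[0,0,0],[0,0,0],0],
    [[0,0,0],[0,0,0],0],
  ],
)

```text
t: 20.63
position: [0.5809, 0.1898, 0.0467]
tcp_rot: [0.001, 1.0, -0.025, 0.001]
force: [2.3, 0.5, -0.1]
grip_width: 0.007
grip_force: 0.9
```

```bash
python3 hs.py
```

```text
tcp in fixture [106.3  16.   46.7] F [ 2.3  0.5 -0.1] t 20.63
hasp 1084 angle -0.019564226 [ 91. -37.  64.] [118.  60.  71.] angle from med 0.02678784219488659
```

>>> move_arm(
  moves=[
    [[-1,0,0],[0,0,0],0],
    [[0,0,0],[0,0,0],0],
    [[0,0,0],[0,0,0],0],
    [[0,0,0],[0,0,0],0],
    [[6,0,0],[0,0,0],0],
    [[8,0,0],[0,0,0],0],
    [[0,0,20],[0,0,0],0],
    [[0,0,30],[0,0,0],20],
    [[0,0,30],[0,0,0],40],
    [[0,0,20],[0,0,0],40],
  ],
)

```text
t: 21.52
position: [0.5939, 0.1895, 0.1488]
tcp_rot: [0.001, 1.0, -0.025, 0.001]
force: [1.6, 0.2, -0.5]
grip_width: 0.192
grip_force: 0.0
```

```bash
python3 hs.py; python3 - <<'E'
from h import *
f=np.load("wh.npz");P=f["P"];F=np.stack([(P-OF)@UX,(P-OF)@UY,P[...,2]],-1)*1000
W=F.reshape(-1,3);t=W[(W[:,2]>42)&(W[:,2]<50)&(abs(W[:,1])<22)&(W[:,0]>96)&(W[:,0]<140)];print("tongue",len(t),cv2.minAreaRect(t[:,:2].astype(np.float32)))
B=P.reshape(-1,3);B=B[(abs(B[:,0]-.659)<.03)&(abs(B[:,1]+.011)<.03)]
b=B[(B[:,2]>.066)&(B[:,2]<.075)];print("pin top",len(b),(b.min(0)+b.max(0))/2 if len(b) else 0)
delta([.659,-.0112,.11],RV)
E
```

```text
tcp in fixture [119.3  16.3 148.8] F [ 1.6  0.2 -0.5] t 21.52
hasp 568 angle -0.0018842976 [ 91. -37.  64.] [96. 60. 71.] angle from med 0.017067278744065332
tongue 640 ((111.05149841308594, -0.5371017456054688), (25.711591720581055, 29.820268630981445), 89.91480255126953)
pin top 270 [ 0.65866341 -0.01078974  0.06947265]
at [596.2 190.  152.5] shift mm [  62.8 -201.2  -42.5] rot [0.0012 0.0075 0.0029] t 21.57 F [1.4 0.  2.4] w 0.238 j [ 0.2   0.45  1.53 -0.    1.16  1.82]
```

>>> move_arm(
  moves=[
    [[4,-15,0],[0,0,0],40],
    [[8,-28,0],[0,0.004,0.002],40],
    [[9,-32,0],[0,0.003,0.001],40],
    [[10,-34,-5],[0,0,0],40],
    [[10,-34,-10],[0,0,0],40],
    [[10,-32,-10],[0,0,0],40],
    [[8,-20,-10],[0,0,0],40],
    [[4,-6,-8],[0,0,0],40],
    [[0,0,0],[0,0,0],40],
    [[0,0,0],[0,0,0],40],
  ],
)

```text
t: 22.4
position: [0.6554, -0.0109, 0.1026]
tcp_rot: [0.001, 1.0, -0.024, -0.004]
force: [-0.4, -0.0, -0.2]
grip_width: 0.453
grip_force: 0.0
```

```bash
python3 - <<'E'
from h import *
delta([.6588,-.0110,.036],RV)
im,P=wlook("wp")
B=P.reshape(-1,3);B=B[(abs(B[:,0]-.659)<.03)&(abs(B[:,1]+.011)<.03)]
b=B[(B[:,2]>.064)&(B[:,2]<.075)];print("pin top",len(b),(b.min(0)+b.max(0))/2,b.max(0)-b.min(0),np.median(b,0))
E
```

```text
at [655.4 -10.9 102.6] shift mm [  3.4  -0.1 -66.6] rot [ 0.0015 -0.0083  0.0005] t 22.4 F [-0.4 -0.  -0.2] w 0.453 j [-0.12  0.55  1.49 -0.    1.11  1.5 ]
pin top 273 [ 0.65946701 -0.01176755  0.06848183] [0.01355817 0.01313398 0.00891744] [ 0.6603741  -0.01166698  0.07073991]
```

>>> move_arm(
  moves=[
    [[2,-0.5,-5],[0,-0.004,0],40],
    [[1.5,0,-16],[0,-0.004,0],40],
    [[0,0,-18],[0,0,0],40],
    [[0,0,-16],[0,0,0],40],
    [[0,0,-11],[0,0,0],40],
    [[0,0,0],[0,0,0],30],
    [[0,0,0],[0,0,0],15],
    [[0,0,0],[0,0,0],0],
    [[0,0,0],[0,0,0],0],
    [[0,0,0],[0,0,0],0],
  ],
  grip_force=25,
)

```text
t: 23.28
position: [0.6608, -0.0118, 0.0387]
tcp_rot: [0.001, 1.0, -0.024, 0.002]
force: [-0.1, 1.4, 1.8]
grip_width: 0.15
grip_force: 25.0
```

>>> move_arm(
  moves=[
    [[0,0,0],[0,0,0],0],
    [[0,0,0],[0,0,0],0],
    [[0,0,3],[0,0,0],0],
    [[0,0,10],[0,0,0],0],
    [[0,0,15],[0,0,0],0],
    [[0,0,15],[0,0,0],0],
    [[0,0,15],[0,0,0],0],
    [[0,0,15],[0,0,0],0],
    [[0,0,0],[0,0,0],0],
    [[0,0,0],[0,0,0],0],
  ],
)

```text
t: 24.12
position: [0.6604, -0.0125, 0.1117]
tcp_rot: [0.002, 1.0, -0.023, 0.002]
force: [-0.3, 0.5, -0.6]
grip_width: 0.154
grip_force: 25.0
```

```bash
cat > pin.py <<'E'
from h import *
import h
im,P=wlook("wq");s=h.S0;q=s["tcp_rot"];C=Ro.from_quat([q[1],q[2],q[3],q[0]]).as_matrix();T=(P-s["position"])@C*1000
W=T.reshape(-1,3);W=W[(abs(W[:,0])<18)&(abs(W[:,1])<18)&(W[:,2]<50)&(W[:,2]>-12)]
for z in range(-12,46,4):
    w=W[(W[:,2]>=z)&(W[:,2]<z+4)]
    if len(w)>2:print(z,len(w),"x",w[:,0].min().round(1),w[:,0].max().round(1),"y",w[:,1].min().round(1),w[:,1].max().round(1))
delta(OF+UX*.113+UY*-.0003+UZ*.12,RV)
E
python3 pin.py
```

```text
-12 99 x 0.2 11.6 y -13.5 16.2
-8 57 x -0.3 5.1 y -5.4 7.3
-4 115 x -4.4 7.6 y -5.5 8.3
0 88 x -4.2 7.9 y -7.6 8.3
16 11 x 0.6 2.0 y -1.9 3.8
20 21 x -1.0 2.0 y -2.7 4.6
24 14 x -1.4 1.8 y -2.7 4.6
at [659.6 -12.3 110.6] shift mm [-72.7 185.5   9.4] rot [ 0.0029  0.0023 -0.0002] t 24.17 F [ 0.2 -0.1  0. ] w 0.153 j [-0.12  0.54  1.48 -0.    1.12  1.5 ]
```

>>> move_arm(
  moves=[
    [[-4,10,5],[0,0,0],0],
    [[-9,22,4],[0,0,0],0],
    [[-10,26,0],[0,0,0],0],
    [[-10,27,0],[0,0,0],0],
    [[-10,27,0],[0,0,0],0],
    [[-10,27,0],[0,0,0],0],
    [[-9,23,0],[0,0,0],0],
    [[-7,16,0],[0,0,0],0],
    [[-3,8,0],[0,0,0],0],
    [[0,0,0],[0,0,0],0],
  ],
)

```text
t: 25.0
position: [0.5861, 0.1758, 0.1189]
tcp_rot: [0.001, 1.0, -0.022, 0.0]
force: [-0.3, 0.3, -0.7]
grip_width: 0.152
grip_force: 25.0
```

>>> move_arm(
  moves=[
    [[0,0,-10],[0,0,0],0],
    [[0,0,-10],[0,0,0],0],
    [[0,0,-4],[0,0,0],0],
    [[0,0,0],[0,0,0],0],
    [[0,0,0],[0,0,0],0],
    [[0,0,0],[0,0,0],0],
  ],
)

```text
t: 25.5
position: [0.5883, 0.1734, 0.0954]
tcp_rot: [0.001, 1.0, -0.024, 0.001]
force: [0.6, 0.0, -0.9]
grip_width: 0.153
grip_force: 25.0
```

```bash
cat >> pin.py <<'E'
fx()
F=np.stack([(P-OF)@UX,(P-OF)@UY,P[...,2]],-1)*1000
m=(F[...,2]>43)&(F[...,2]<50)&(abs(F[...,1])<25)&(F[...,0]>96)&(F[...,0]<135);t=F[m];print("tongue",len(t),cv2.minAreaRect(t[:,:2].astype(np.float32)))
v,u=np.where(m);print("px",u.min(),u.max(),v.min(),v.max())
for k in range(v.min(),v.max()+1,2):
    r=[("." if not m[k,c] else "#") if F[k,c,2]<55 else "P" for c in range(u.min()-2,u.max()+3)];print(k,"".join(r),F[k,(u.min()+u.max())//2].round())
print("cols y",F[v.min()+2,u.min()].round(1),F[v.min()+2,u.max()].round(1))
E
python3 pin.py
```

```text
-12 92 x 0.0 11.7 y -13.5 16.2
-8 53 x -0.1 5.2 y -5.4 7.4
-4 133 x -3.8 8.0 y -5.5 8.2
0 75 x -1.1 8.1 y -7.6 8.2
16 13 x 0.4 2.0 y -1.9 3.9
20 21 x -0.9 2.2 y -2.7 4.6
24 13 x 0.3 1.8 y -2.0 3.9
44 175 x -15.4 11.1 y -12.3 13.3
at [588.4 173.6  95.7] shift mm [-1.5 -0.4 24.3] rot [0.0025 0.0028 0.0005] t 25.55 F [-0.8 -0.5 -0.7] w 0.15 j [ 0.18  0.5   1.61 -0.    1.03  1.8 ]
tcp in fixture [1.145e+02 1.000e-01 9.570e+01] F [-0.8 -0.5 -0.7] t 25.55
tongue 716 ((111.07955169677734, -0.6644554138183594), (25.711397171020508, 29.849956512451172), 89.63674926757812)
px 303 334 200 235
200 ..###.#..###.####......#.#.#.#..#... [125.  -0.  42.]
202 ..################################.. [125.  -0.  47.]
204 ..################################.. [124.  -0.  47.]
206 ..P###############################.. [122.  -0.  47.]
208 ..################################.. [120.  -0.  48.]
210 ..################################.. [118.  -0.  47.]
212 ..########................########.. [101.  -0.   5.]
214 ..########................########.. [99. -0.  5.]
216 ..########................########.. [97. -0.  5.]
218 ..########................########.. [95. -0.  5.]
220 ..########................########.. [93. -0.  4.]
222 ..########.......PP.......########.. [197.  -1. 268.]
224 ..#############PPPPPPP#####P######.. [116.  -0.  71.]
226 ..############PPPPPPPPP###########.. [197.  -1. 268.]
228 ..#####P#####PPPPPPPPPPP######P###.. [116.  -0.  79.]
230 ..#########PPPPPPPPPPPPPPP########.. [122.  -0.  95.]
232 PPPPP###PPPPPPPPPPPPPPPPPPPPP####PPP [120.  -0.  95.]
234 PPPPP#PPPPPPPPPPPPPPPPPPPPPPPPPP#PPP [119.  -0.  95.]
cols y [125.1  11.8  46.8] [125.  -13.1  46.8]
```

>>> move_arm(
  moves=[
    [[-1,0.3,0],[0,0,0],0],
    [[0,0,-6],[0,0,0],0],
    [[0,0,-6],[0,0,0],0],
    [[0,0,-5],[0,0,0],0],
    [[0,0,-5],[0,0,0],0],
    [[0,0,-4],[0,0,0],0],
    [[0,0,0],[0,0,0],0],
    [[0,0,0],[0,0,0],0],
  ],
)

```text
t: 26.22
position: [0.5866, 0.1743, 0.0691]
tcp_rot: [0.001, 1.0, -0.023, 0.001]
force: [-0.4, -0.7, -0.6]
grip_width: 0.15
grip_force: 25.0
```

```bash
python3 -c "
from h import *
fx();print(read_state()['torque'])"
```

```text
tcp in fixture [112.7   0.8  69.1] F [-0.4 -0.7 -0.6] t 26.22
[ 0.07093378 -0.03709155  0.01061082]
```

>>> move_arm(
  moves=[
    [[0,0,-5],[0,0,0],0],
    [[0,0,-5],[0,0,0],0],
    [[0,0,-4],[0,0,0],0],
    [[0,0,-2],[0,0,0],0],
    [[0,0,-1.5],[0,0,0],0],
    [[0,0,0],[0,0,0],0],
    [[0,0,0],[0,0,0],0],
  ],
)

```text
t: 26.8
position: [0.5869, 0.1743, 0.052]
tcp_rot: [0.001, 1.0, -0.023, 0.001]
force: [-0.3, 0.2, 0.1]
grip_width: 0.154
grip_force: 25.0
```

```bash
python3 -c "
from h import *
fx();print(read_state()['torque'])"
```

```text
tcp in fixture [113.    0.8  52. ] F [-0.3  0.2  0.1] t 26.8
[-0.01453791  0.02627659  0.0064512 ]
```

Still free, so I'll lower the last few mm until the collar touches.

>>> move_arm(
  moves=[
    [[0,0,-1],[0,0,0],0],
    [[0,0,-1],[0,0,0],0],
    [[0,0,-0.7],[0,0,0],0],
    [[0,0,0],[0,0,0],0],
    [[0,0,0],[0,0,0],0],
  ],
)

```text
t: 27.22
position: [0.5873, 0.1744, 0.0506]
tcp_rot: [0.001, 1.0, -0.023, 0.002]
force: [-2.0, 0.0, 8.5]
grip_width: 0.152
grip_force: 25.0
```

>>> move_arm(
  moves=[
    [[0,0,0.7],[0,0,0],0],
    [[0,0,0],[0,0,0],16],
    [[0,0,0],[0,0,0],22],
    [[0,0,0],[0,0,0],35],
    [[0,0,0],[0,0,0],35],
    [[0,0,5],[0,0,0],35],
    [[0,0,15],[0,0,0],35],
    [[0,0,30],[0,0,0],35],
    [[0,0,30],[0,0,0],35],
    [[0,0,30],[0,0,0],35],
  ],
)

```text
t: 28.05
position: [0.5864, 0.1742, 0.1612]
tcp_rot: [0.001, 1.0, -0.023, 0.001]
force: [0.2, 0.5, -0.2]
grip_width: 0.4
grip_force: 0.0
```

```bash
python3 hs.py; python3 - <<'E'
from h import *
f=np.load("wh.npz");P=f["P"];F=np.stack([(P-OF)@UX,(P-OF)@UY,P[...,2]],-1)*1000
W=F.reshape(-1,3);W=W[(abs(W[:,0]-113)<16)&(abs(W[:,1])<16)]
for z0,z1 in((78,90),(70,78),(55,70),(49.5,55),(44,49)):
    w=W[(W[:,2]>=z0)&(W[:,2]<z1)]
    if len(w)>3:print(z0,len(w),((w.min(0)+w.max(0))/2).round(1),(w.max(0)-w.min(0)).round(1))
E
```

```text
tcp in fixture [112.5   0.7 161.2] F [ 0.2  0.5 -0.2] t 28.05
hasp 597 angle 0.015655354 [ 91. -37.  64.] [118.  60.  71.] angle from med 0.01802453084740716
78 178 [111.9  -0.4  81.3] [12.7 13.   6.4]
70 35 [1.159e+02 1.000e-01 7.400e+01] [ 5.  12.4  7.7]
55 56 [1.155e+02 1.000e-01 6.260e+01] [ 5.7 12.9 14.5]
49.5 117 [112.9  -1.4  52.2] [16.1 20.5  5.4]
44 336 [111.4  -0.4  46.5] [28.8 25.2  4.8]
```

The pin is upright in the eye with its collar seated (top at about 82 mm), the hasp is shut and the arm is clear.

```bash
python3 -c "
from station import *
print(hand_in())"
```

```text
the job is handed in; nothing more can be done
None
```

The job is handed in: by the last measurements the plate lies flat under the lip, the hasp is shut and the pin is seated in the eye. On the way the plate rolled about 8.5° in the grip when it hit the hinge post, which I corrected before placing it, and the hand-in returned no verdict.

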